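# Check sleeve bores with a plug gauge and sort

## Robot

A 6-joint arm with a two-finger parallel gripper is mounted at the origin on the work surface; the furniture and walls round the work are solid. World frame = base frame: x ahead of the robot, y to its left, z up, the work surface at z = 0. Lengths are in m, angles in rad, forces in N, time in s.
With the tool pointing down it reaches from about 0.425 to 0.95 m from the base axis. Payload 3.5 kg.
Tool frame: the origin (TCP) lies between the finger pads; the fingertips stand 25 mm ahead of it and the grasp point (between the pads) lies 6 mm ahead of it (ctrl.finger_overhang is the distance from the TCP to the fingertips, in m); x points along the fingers, y is the direction in which the jaws open and shut, and the axes are right-handed (so a half turn about x gives the same grasp; the last joint's range is limited). The gripper opens to 85 mm and grips with 20 to 120 N. Pads are 22 mm wide; open, the fingers measure 114 mm over their backs; the gripper's body (76 mm by 85 mm) begins 54 mm behind the grasp point. The pads swing forward as they close: fully open they stand 13 mm farther back than shut.
Start: joints at [1.022, 0.286, 1.577, -0, 1.279, -0.15], TCP at [0.262, 0.622, 0.256] pointing down, gripper open.
Joint ranges: [-2.77, 2.77], [-0.9, 2.22], [0.21, 2.48], [-1.53, 4.67], [0.24, 2.81], [-2.84, 2.84]. Speed limits (rad/s): [2.79, 2.79, 3.14, 3.14, 3.14, 3.14].

## Interface

Orientations are given as a unit quaternion [x, y, z, w].
In Python, from plant import ctrl gives the robot as it stands.
- The arm moves only by the tool play_rows, never from a script. Its argument "targets" is a list of rows, each an object with "delta_pos": the shift along the world's x, y, z normalised to -1 to 1, where 1 is 1000 mm, a list of three; "delta_rot": the turn, a rotation vector about the world's x, y, z normalised to -1 to 1, where 1 is pi rad, a list of three; "claw": the finger opening in mm, from 0 to 85.4. In form: [{"delta_pos": [tx, ty, tz], "delta_rot": [wx, wy, wz], "claw": claw}, ...]. A call has 1 to 20 rows; each row is the pose to reach, as a shift and turn from the pose measured when the call began, turning the shorter way round; what a row does not reach only later rows make up. A row lasts 1/12 s, in which the tool goes at most 41.7 mm and 7.16 degrees, less where a joint would pass 70% of its speed; a pose out of reach is approached as far as the arm can. A call with a number of a shift or a turn outside -1 to 1 is refused whole. A call with a gripper value outside its range is refused whole. The fingers move at their own pace and stop on an object; "newtons" is the grip in N (left out, the last holds). Time passes only in rows, so rows that repeat a pose let the fingers close. It gives the time, the measured TCP pose, the force and the opening at its end, in the units of the state.
- ctrl.get_state(): the state, without advancing time (a new reading comes with each control period).
- ctrl.read_camera(name): name is "scene" or "top"; returns the picture (420x560x3 uint8, blue, green, red); there is no depth.
- ctrl.calibration(name): a dict with "fx", "fy", "cx", "cy" (pixels), "camera_from_world" (4x4, takes a point from world to camera coordinates). Camera axes: x right, y down, z forward; pixel columns grow to the right and rows downward; lengths in m; the calibration is good to about 2 mm. A picture is of the moment at which its call begins. calibration takes no time and is no camera call.
- ctrl.sign_off(): hands the job in, once; it reports no verdict.
The state is a dict: "time": time; "qpos": joint angles; "dq": joint speeds; "joint_efforts": joint torques, N m; "eef_pos": TCP position; "tcp_rot": TCP orientation; "contact_force": force on the tool from outside, world axes, zero at the start; "wrist_torque": the same for the moment, N m; "opening": opening from 0.0 (shut) to 1.0 (fully open).
Only numpy, scipy, OpenCV 4.12 (cv2) and the standard library are available. Lean on these libraries where they do the work, as an engineer would, in place of code of your own. Each camera call takes 0.05 s, during which the arm holds its last target. There are 200 camera calls.

## Task

Draw the plug gauge out of its upright holder and try it in every sleeve on the table where it stands, one after the other from the longest to the shortest: a sleeve is good if the pin goes right down through the bore, nearly to the table, and bad if the pin is stopped partway when pressed. Stand each good sleeve upright in the rack cell for its length (longest, 48 mm, in the cell with one dot; 40 mm two dots; 32 mm three; 24 mm four; the cells of missing or bad sleeves stay empty) and put each bad one in the grey reject box. Finish with the gauge standing fully home in its holder, and leave the loose knob and the side cutters where they are.

Things in the scene. Friction and masses are not known exactly. Their poses are not given: they have to be found in the camera images.
- plug_gauge: Steel plug gauge, 112 mm long, standing pin-down in its holder. Origin at the centre of the pin's tip, z along the gauge from the tip to the handle's end. Pin 16 mm diameter (tip chamfered 1.2 mm), from 0 to 58 mm; collar 26 mm diameter, 58 to 62 mm; round ribbed handle 20 mm diameter, 62 to 112 mm. About 0.12 kg.
- gauge_holder: Fixed upright round gauge holder, 58 mm diameter, 66 mm high, with a 21 mm bore open at the top. Origin under its centre. The gauge stands in it with its collar resting on the top face (tip then 8 mm above the table).
- holder_mouth (a point): Centre of the holder's bore, 66 mm above the table.
- rack: Fixed aluminium rack block, 24 mm high, with four cells (46 mm in x, 44 mm in y, 4 mm walls) in a row along its y, 196 mm long over all; the cell block is 54 mm wide and a rim 14 mm wide along its +x side carries 1, 2, 3 and 4 dark dots beside the cells. The cells are graded in depth, 20, 16, 12 and 9 mm. Origin under the centre of the cell block.
- reject_box: Fixed grey open box for rejects, outside 120 mm in its x, 100 mm in its y, 32 mm high, walls and floor 4 mm. Origin under its centre.
- loose_knob: Bystander: black clamp knob, 36 mm across, behind the rack. Fixed machines stand beyond it (0.06 to 0.1 m behind the rack, closest at the one-dot end) and left of the work (from about y = 0.04 m, up to about 0.5 m high): turn a wide hand to clear them, and cross the left ones high up.
- cutters: Bystander: red side cutters lying flat, 151 mm long.
- cell_1 (a point): Centre of the floor of the rack cell marked with 1 dot, for the 48 mm sleeve; the floor is 4 mm above the table and the rim of the cell 20 mm above the floor.
- cell_2 (a point): Centre of the floor of the rack cell marked with 2 dots, for the 40 mm sleeve; the floor is 8 mm above the table and the rim of the cell 16 mm above the floor.
- cell_3 (a point): Centre of the floor of the rack cell marked with 3 dots, for the 32 mm sleeve; the floor is 12 mm above the table and the rim of the cell 12 mm above the floor.
- cell_4 (a point): Centre of the floor of the rack cell marked with 4 dots, for the 24 mm sleeve; the floor is 15 mm above the table and the rim of the cell 9 mm above the floor.
- sleeve_48_a: Plain round steel sleeve 48 mm long, 38 mm outside diameter, standing upright on the table with its mouth up; about 0.15 kg. Just one of sleeve_48_a and sleeve_48_b is on the table. The name does not tell whether it is good. Origin at the centre of its underside, z up along the bore. The bore is 19.5 mm at the mouth; a good sleeve keeps that right through, a bad one narrows to 11 mm from 12 mm below the mouth on, so the gauge stops there.
- sleeve_48_b: Plain round steel sleeve 48 mm long, 38 mm outside diameter, standing upright on the table with its mouth up; about 0.15 kg. Just one of sleeve_48_a and sleeve_48_b is on the table. The name does not tell whether it is good. Origin at the centre of its underside, z up along the bore. The bore is 19.5 mm at the mouth; a good sleeve keeps that right through, a bad one narrows to 11 mm from 12 mm below the mouth on, so the gauge stops there.
- sleeve_40_a: Plain round steel sleeve 40 mm long, 38 mm outside diameter, standing upright on the table with its mouth up; about 0.15 kg. It may be absent. The name does not tell whether it is good. Origin at the centre of its underside, z up along the bore. The bore is 19.5 mm at the mouth; a good sleeve keeps that right through, a bad one narrows to 11 mm from 12 mm below the mouth on, so the gauge stops there.
- sleeve_32_a: Plain round steel sleeve 32 mm long, 38 mm outside diameter, standing upright on the table with its mouth up; about 0.15 kg. Just one of sleeve_32_a and sleeve_32_b is on the table. The name does not tell whether it is good. Origin at the centre of its underside, z up along the bore. The bore is 19.5 mm at the mouth; a good sleeve keeps that right through, a bad one narrows to 11 mm from 12 mm below the mouth on, so the gauge stops there.
- sleeve_32_b: Plain round steel sleeve 32 mm long, 38 mm outside diameter, standing upright on the table with its mouth up; about 0.15 kg. Just one of sleeve_32_a and sleeve_32_b is on the table. The name does not tell whether it is good. Origin at the centre of its underside, z up along the bore. The bore is 19.5 mm at the mouth; a good sleeve keeps that right through, a bad one narrows to 11 mm from 12 mm below the mouth on, so the gauge stops there.
- sleeve_24_a: Plain round steel sleeve 24 mm long, 38 mm outside diameter, standing upright on the table with its mouth up; about 0.15 kg. It may be absent. The name does not tell whether it is good. Origin at the centre of its underside, z up along the bore. The bore is 19.5 mm at the mouth; a good sleeve keeps that right through, a bad one narrows to 11 mm from 12 mm below the mouth on, so the gauge stops there.
There are look-alikes about, which are no part of the job. Leave any green look-alike of the plug_gauge alone.

How it is judged:
On the way, in this order (a step that is already met when the one before it is completed fails the run):
1. the plug gauge is drawn right out of its holder by the gripper (z of plug_gauge in the frame of holder_mouth above 0.005 m and contact force between the fingers and plug_gauge above 0.5 N), for 0.1 s.
2. the gauge is put into sleeve_48_a and pressed until it stops on the step in the bore (horizontal distance between plug_gauge and sleeve_48_a below 0.006 m and angle between the z axis of plug_gauge and the z axis of sleeve_48_a, either way round below 0.15 rad and z of plug_gauge in the frame of sleeve_48_a between 0.0325 and 0.039 m and contact force between plug_gauge and sleeve_48_a above 0.5 N), for 0.05 s.
3. the gauge is passed down through sleeve_48_b to within 8 mm of its underside (horizontal distance between plug_gauge and sleeve_48_b below 0.006 m and angle between the z axis of plug_gauge and the z axis of sleeve_48_b, either way round below 0.15 rad and z of plug_gauge in the frame of sleeve_48_b between -0.02 and 0.008 m), for 0.05 s.
4. the gauge is passed down through sleeve_40_a to within 8 mm of its underside (horizontal distance between plug_gauge and sleeve_40_a below 0.006 m and angle between the z axis of plug_gauge and the z axis of sleeve_40_a, either way round below 0.15 rad and z of plug_gauge in the frame of sleeve_40_a between -0.02 and 0.008 m), for 0.05 s.
5. the gauge is passed down through sleeve_32_a to within 8 mm of its underside (horizontal distance between plug_gauge and sleeve_32_a below 0.006 m and angle between the z axis of plug_gauge and the z axis of sleeve_32_a, either way round below 0.15 rad and z of plug_gauge in the frame of sleeve_32_a between -0.02 and 0.008 m), for 0.05 s.
6. the gauge is put into sleeve_32_b and pressed until it stops on the step in the bore (horizontal distance between plug_gauge and sleeve_32_b below 0.006 m and angle between the z axis of plug_gauge and the z axis of sleeve_32_b, either way round below 0.15 rad and z of plug_gauge in the frame of sleeve_32_b between 0.0165 and 0.023 m and contact force between plug_gauge and sleeve_32_b above 0.5 N), for 0.05 s.
7. the gauge is put into sleeve_24_a and pressed until it stops on the step in the bore (horizontal distance between plug_gauge and sleeve_24_a below 0.006 m and angle between the z axis of plug_gauge and the z axis of sleeve_24_a, either way round below 0.15 rad and z of plug_gauge in the frame of sleeve_24_a between 0.0085 and 0.015 m and contact force between plug_gauge and sleeve_24_a above 0.5 N), for 0.05 s.
At the end, for the whole second after the job is handed in: Good sleeves stand upright on the floor of their own cells (centre within 8 mm, height 3 mm, tilt 0.1 rad); bad ones are in the reject box (origin within 52 mm in x, 42 mm in y of its centre); the gauge is home (axis within 6 mm, tip 54 mm or more below the mouth, tilt 0.12 rad); all at rest (horizontal distance between plug_gauge and holder_mouth below 0.006 m and z of plug_gauge in the frame of holder_mouth below -0.054 m and angle between plug_gauge's own z axis and vertical below 0.12 rad and linear speed of each of plug_gauge, sleeve_48_a, sleeve_48_b, sleeve_40_a, sleeve_32_a, sleeve_32_b, sleeve_24_a below 0.02 m/s and x of sleeve_48_a in the frame of reject_box between -0.052 and 0.052 m and y of sleeve_48_a in the frame of reject_box between -0.042 and 0.042 m and height (world z) of each of sleeve_48_a, sleeve_32_b, sleeve_24_a below 0.06 m and horizontal distance between sleeve_48_b and cell_1 below 0.008 m and z of sleeve_48_b in the frame of cell_1 between -0.003 and 0.003 m and angle between each of sleeve_48_b, sleeve_40_a, sleeve_32_a's own z axis and vertical below 0.1 rad and horizontal distance between sleeve_40_a and cell_2 below 0.008 m and z of sleeve_40_a in the frame of cell_2 between -0.003 and 0.003 m and horizontal distance between sleeve_32_a and cell_3 below 0.008 m and z of sleeve_32_a in the frame of cell_3 between -0.003 and 0.003 m and x of sleeve_32_b in the frame of reject_box between -0.052 and 0.052 m and y of sleeve_32_b in the frame of reject_box between -0.042 and 0.042 m and x of sleeve_24_a in the frame of reject_box between -0.052 and 0.052 m and y of sleeve_24_a in the frame of reject_box between -0.042 and 0.042 m); the robot touches nothing.
It fails at once if the knob is shifted by more than 30 mm (distance of loose_knob from where it was at the start of the episode above 0.03 m).
It fails at once if the side cutters is shifted by more than 30 mm (distance of cutters from where it was at the start of the episode above 0.03 m).
Of sleeve_48_a, sleeve_48_b only 1 to 1 are there at a start; the rules pass over those that are not, and their reading is None.
Of sleeve_32_a, sleeve_32_b only 1 to 1 are there at a start; the rules pass over those that are not, and their reading is None.
Of sleeve_40_a, sleeve_24_a only 1 to 2 are there at a start; the rules pass over those that are not, and their reading is None.
At some moment in a run one of sleeve_48_a, sleeve_48_b, sleeve_40_a, sleeve_32_a, sleeve_32_b, sleeve_24_a may be knocked a few centimetres aside while the robot is not near it.
It also fails if it takes over 208 s, if anything falls off the work surface, if the arm or the gripper's body presses on something with over 40 N, if the wrist force passes 120 N, or if a joint passes its speed limit or range.

## Working session

There is one attempt and no reset: what is moved stays moved. The work goes in short steps, Python scripts to look and compute and a tool call to move; the robot and the scene stay as the last step left them, time stands still between calls to the robot, and variables do not carry over. Pictures are saved under pics/ and viewed, about 12 in all and at most 16, crops included, and the job is handed in when it is done.

Besides the shell and the picture viewer there is one more tool, called after "Emit:" in YAML: its name, and indented under it one key for each argument. play_rows: Moves the arm, as the interface text tells. Its arguments: {"type":"object","properties":{"targets":{"type":"array"},"newtons":{"type":"number"}},"required":["targets"]}

```bash
ls; mkdir -p pics
cat > h.py <<'E'
from plant import ctrl
import numpy as np, cv2
def snap(n,f):
    im=np.array(ctrl.read_camera(n)); cv2.imwrite('pics/'+f+'.png',im); return im
def px2w(n,u,v,z):
    c=ctrl.calibration(n);T=np.array(c["camera_from_world"]);R=T[:3,:3];t=T[:3,3]
    o=-R.T@t; d=R.T@np.array([(u-c["cx"])/c["fx"],(v-c["cy"])/c["fy"],1]); s=(z-o[2])/d[2]; return o+s*d
def w2px(n,p):
    c=ctrl.calibration(n);T=np.array(c["camera_from_world"]);q=T[:3,:3]@np.array(p)+T[:3,3]
    return np.array([c["fx"]*q[0]/q[2]+c["cx"],c["fy"]*q[1]/q[2]+c["cy"]])
def cam(n):
    T=np.array(ctrl.calibration(n)["camera_from_world"]); return -T[:3,:3].T@T[:3,3]
def st():
    s=ctrl.get_state()
    for k in("time","qpos","eef_pos","tcp_rot","contact_force","opening"): print(k,np.round(s[k],4))
E
python3 - <<'E'
from h import *
for n in("scene","top"): snap(n,n+'0'); print(n,cam(n),ctrl.calibration(n)["fx"],np.round(ctrl.calibration(n)["camera_from_world"],3).tolist())
a=cv2.imread('pics/scene0.png');b=cv2.imread('pics/top0.png')
st();print(ctrl.finger_overhang)
E
```

```text
pics
scene [0.20569751 0.28938932 0.73651877] 397.0460168667946 [[-0.804, -0.594, -0.014, 0.347], [-0.425, 0.592, -0.685, 0.421], [0.415, -0.545, -0.729, 0.609], [0.0, 0.0, 0.0, 1.0]]
top [ 0.46154937 -0.18873756  1.17988427] 408.0053115173704 [[0.018, -1.0, 0.025, -0.227], [-0.991, -0.021, -0.129, 0.606], [0.129, -0.022, -0.991, 1.106], [0.0, 0.0, 0.0, 1.0]]
time 0.1
qpos [ 1.022   0.2871  1.578  -0.      1.2786 -0.15  ]
eef_pos [0.2618 0.6216 0.2551]
tcp_rot [ 0.1394  0.6933 -0.1408  0.6928]
contact_force [-0.0214  0.1801 -0.7681]
opening 1.0023
0.025
```

View pics/top0.png

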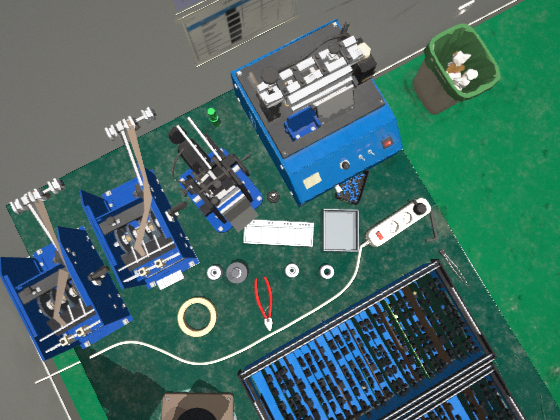

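View pics/scene0.png

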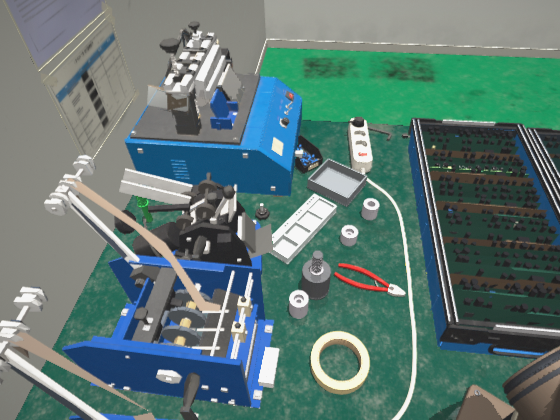

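Run:
```python
from h import *
a=cv2.imread('pics/scene0.png');b=cv2.imread('pics/top0.png')
A=cv2.resize(a[160:325,255:415],None,fx=3.6,fy=3.6,interpolation=cv2.INTER_CUBIC)
B=cv2.resize(b[175:295,195:375],None,fx=4.4,fy=4.4,interpolation=cv2.INTER_CUBIC)
cv2.imwrite('pics/A.png',A);cv2.imwrite('pics/B.png',B)
for u,v,z in((214,272,.04),(236,272,.07),(292,270,.03),(326,271,.03),(246,232,.024),(340,230,.03),(212,115,.1),(273,197,.02),(265,300,0)):print(u,v,px2w('top',u,v,z).round(3))
```

```text
214 272 [ 0.422 -0.035  0.04 ]
236 272 [ 0.424 -0.098  0.07 ]
292 270 [ 0.431 -0.251  0.03 ]
326 271 [ 0.43  -0.346  0.03 ]
246 232 [ 0.535 -0.119  0.024]
340 230 [ 0.545 -0.385  0.03 ]
212 115 [ 0.848 -0.021  0.1  ]
273 197 [ 0.637 -0.193  0.02 ]
265 300 [ 0.345 -0.177  0.   ]
```

View pics/A.png

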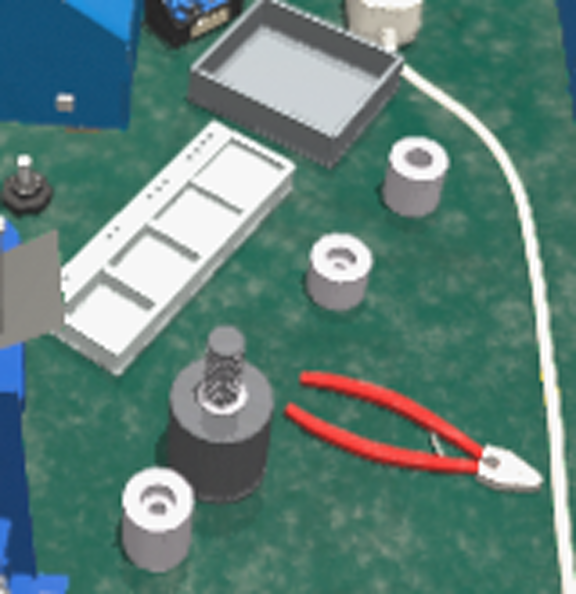

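View pics/B.png

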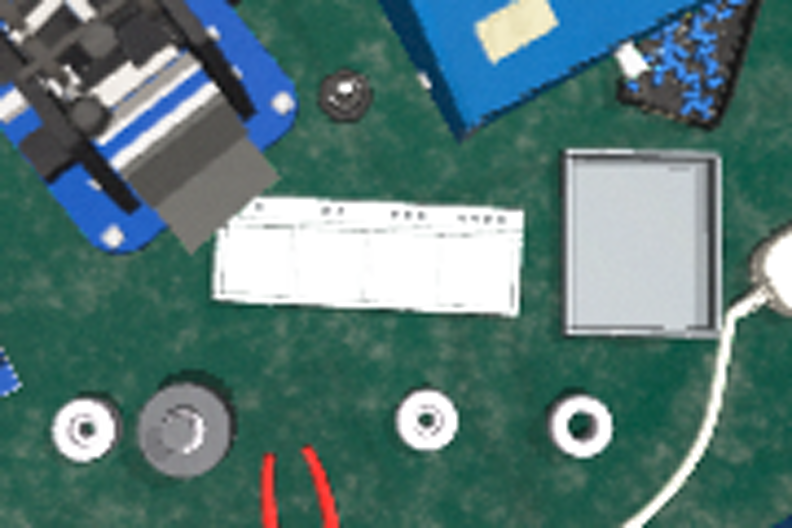

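Run:
```python
from h import *
from scipy.spatial.transform import Rotation as Ro
from scipy.optimize import least_squares
print(Ro.from_quat(ctrl.get_state()["tcp_rot"]).as_matrix().round(3).tolist())
a=cv2.imread('pics/scene0.png');b=cv2.imread('pics/top0.png')
def ring(im,cu,cv_,w=14):
    s=im[cv_-w:cv_+w,cu-w:cu+w]; g=cv2.cvtColor(s,cv2.COLOR_BGR2GRAY).astype(np.uint8)
    k=cv2.resize(g,None,fx=8,fy=8,interpolation=cv2.INTER_CUBIC)
    hsv=cv2.resize(s,None,fx=8,fy=8,interpolation=cv2.INTER_CUBIC)
    m=((hsv.min(2)>195)*255).astype(np.uint8)
    cs,_=cv2.findContours(m,cv2.RETR_EXTERNAL,cv2.CHAIN_APPROX_NONE)
    c=max(cs,key=cv2.contourArea); e=cv2.fitEllipse(cv2.convexHull(c))
    u=(np.array(e[0])+.5)/8-.5+[cu-w,cv_-w]
    return u,np.array(e[1])/8
for nm,t,s in(('L',(214,272),(299,299)),('M',(292,270),(349,231)),('R',(326,271),(371,204))):
    ut,et=ring(b,*t);us,es=ring(a,*s)
    f=lambda p:np.r_[w2px('top',p)-ut,w2px('scene',p)-us]
    r=least_squares(f,[.43,-.2,.04]); print(nm,ut.round(1),et.round(1),us.round(1),es.round(1),r.x.round(4),r.fun.round(2))
    for L in(.024,.032,.04,.048): print('  ',L,px2w('top',*ut,L)[:2].round(4),px2w('scene',*us,L)[:2].round(4))
```

```text
[[-0.001, 0.388, 0.922], [-0.002, 0.922, -0.388], [-1.0, -0.002, -0.0]]
L [213.6 272.3] [13.5 13.7] [298.4 298.4] [17.3 19.2] [ 0.4227 -0.0346  0.047 ] [-0.28 -0.51  0.41  0.04]
   0.024 [ 0.4205 -0.0323] [ 0.4306 -0.045 ]
   0.032 [ 0.4208 -0.0334] [ 0.4281 -0.0412]
   0.04 [ 0.4211 -0.0345] [ 0.4256 -0.0375]
   0.048 [ 0.4214 -0.0355] [ 0.4231 -0.0337]
M [291.7 270.1] [13.2 13.3] [349.3 231.3] [13.1 16.6] [ 0.4319 -0.2491  0.0313] [-0.22 -0.48  0.43  0.04]
   0.024 [ 0.4304 -0.2501] [ 0.4351 -0.2542]
   0.032 [ 0.4306 -0.2497] [ 0.4325 -0.2481]
   0.04 [ 0.4308 -0.2492] [ 0.43  -0.242]
   0.048 [ 0.4311 -0.2488] [ 0.4274 -0.2359]
R [326.9 271.5] [13.2 13.4] [370.9 203.7] [11.6 16. ] [ 0.43   -0.3462  0.0394] [-0.21 -0.47  0.44  0.04]
   0.024 [ 0.4283 -0.3489] [ 0.4359 -0.3598]
   0.032 [ 0.4285 -0.3478] [ 0.4333 -0.3525]
   0.04 [ 0.4288 -0.3467] [ 0.4307 -0.3452]
   0.048 [ 0.429  -0.3456] [ 0.4282 -0.3379]
```

Run:
```python
from h import *
from scipy.optimize import least_squares
for nm,ut,us,zs in(('handletop',(235.7,272.9),(317.8,254.8),.12),('holdertop',(237.0,272.4),(316.2,269.5),.066),('boxrimTL',(323.4,209),(311,181),.032)):
    f=lambda p:np.r_[w2px('top',p)-ut,w2px('scene',p)-us]
    r=least_squares(f,[.43,-.2,.04]); print(nm,r.x.round(4),r.fun.round(2),px2w('top',*ut,zs).round(4),px2w('scene',*us,zs).round(4))
a=cv2.imread('pics/scene0.png');b=cv2.imread('pics/top0.png')
# machines: handle heights
for u,v,z in((150,115,.5),(130,125,.4),(185,265,.05),(130,315,.05),(197,180,.15),(40,190,.5)):print(u,v,px2w('top',u,v,z).round(3))
for p in((.424,-.098,.066),(.424,-.098,.12),(.424,-.098,0)):print(w2px('top',p),w2px('scene',p))
g=cv2.resize(np.hstack([a[240:310,280:350],b[240:310,200:270]]),None,fx=5.5,fy=5.5,interpolation=cv2.INTER_CUBIC);cv2.imwrite('pics/g.png',g)
```

```text
handletop [ 0.4247 -0.1004  0.1148] [-0.29 -0.55  0.46  0.04] [ 0.4235 -0.1016  0.12  ] [ 0.4236 -0.0967  0.12  ]
holdertop [ 0.4248 -0.0995  0.0656] [-0.37 -0.71  0.59  0.06] [ 0.4229 -0.1006  0.066 ] [ 0.4257 -0.0988  0.066 ]
boxrimTL [ 0.6017 -0.3401  0.0237] [ 0.61  1.1  -1.13 -0.11] [ 0.6038 -0.3372  0.032 ] [ 0.5946 -0.3341  0.032 ]
150 115 [0.702 0.023 0.5  ]
130 125 [0.716 0.091 0.4  ]
185 265 [0.44  0.043 0.05 ]
130 315 [0.305 0.183 0.05 ]
197 180 [0.657 0.002 0.15 ]
40 190 [0.568 0.196 0.5  ]
[236.03298997 271.97280845] [316.69768086 270.17872286]
[234.28721813 272.66293017] [317.98412924 254.23405159]
[237.94841486 271.21562113] [315.28933114 287.63428007]
```

View pics/g.png

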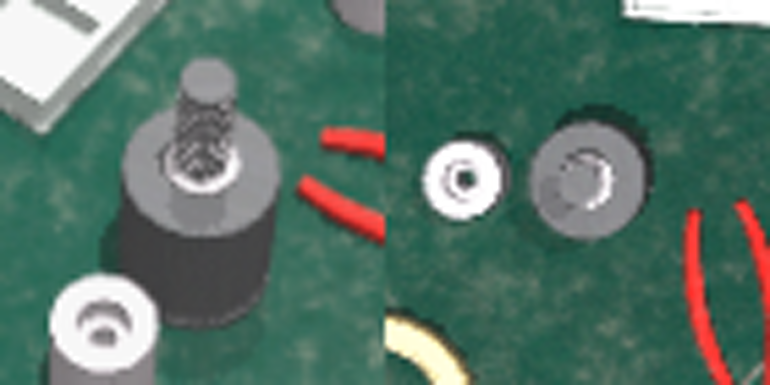

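Emit:
play_rows:
  targets:
    - {"delta_pos":[0.02,0.05,0.2],"delta_rot":[0,0,0],"claw":85}
    - {"delta_pos":[0.02,0.05,0.4],"delta_rot":[0,0,0],"claw":85}
    - {"delta_pos":[0.02,0.05,0.4],"delta_rot":[0,0,0],"claw":85}
    - {"delta_pos":[0.02,0.05,0.4],"delta_rot":[0,0,0],"claw":85}
    - {"delta_pos":[0.02,0.05,0.4],"delta_rot":[0,0,0],"claw":85}
    - {"delta_pos":[0.02,0.05,0.4],"delta_rot":[0,0,0],"claw":85}
    - {"delta_pos":[0.02,0.05,0.4],"delta_rot":[0,0,0],"claw":85}
    - {"delta_pos":[0.02,0.05,0.4],"delta_rot":[0,0,0],"claw":85}
    - {"delta_pos":[0.02,0.05,0.4],"delta_rot":[0,0,0],"claw":85}
    - {"delta_pos":[0.02,0.05,0.4],"delta_rot":[0,0,0],"claw":85}
    - {"delta_pos":[0.02,0.05,0.4],"delta_rot":[0,0,0],"claw":85}
    - {"delta_pos":[0.02,0.05,0.4],"delta_rot":[0,0,0],"claw":85}
    - {"delta_pos":[0.02,0.05,0.4],"delta_rot":[0,0,0],"claw":85}
    - {"delta_pos":[0.02,0.05,0.4],"delta_rot":[0,0,0],"claw":85}
    - {"delta_pos":[0.02,0.05,0.4],"delta_rot":[0,0,0],"claw":85}

```text
time: 1.35
eef_pos: [0.282, 0.6719, 0.6522]
tcp_rot: [0.138, 0.694, -0.142, 0.692]
contact_force: [0.3, -0.5, 0.6]
opening: 0.995
```

Emit:
play_rows:
  targets:
    - {"delta_pos":[0.218,-0.322,0.0],"delta_rot":[0,0,-0.373],"claw":85}
    - {"delta_pos":[0.218,-0.322,0.0],"delta_rot":[0,0,-0.373],"claw":85}
    - {"delta_pos":[0.218,-0.322,0.0],"delta_rot":[0,0,-0.373],"claw":85}
    - {"delta_pos":[0.218,-0.322,0.0],"delta_rot":[0,0,-0.373],"claw":85}
    - {"delta_pos":[0.218,-0.322,0.0],"delta_rot":[0,0,-0.373],"claw":85}
    - {"delta_pos":[0.218,-0.322,0.0],"delta_rot":[0,0,-0.373],"claw":85}
    - {"delta_pos":[0.218,-0.322,0.0],"delta_rot":[0,0,-0.373],"claw":85}
    - {"delta_pos":[0.218,-0.322,0.0],"delta_rot":[0,0,-0.373],"claw":85}
    - {"delta_pos":[0.218,-0.322,0.0],"delta_rot":[0,0,-0.373],"claw":85}
    - {"delta_pos":[0.268,-0.672,0.0],"delta_rot":[0,0,-0.373],"claw":85}
    - {"delta_pos":[0.268,-0.672,0.0],"delta_rot":[0,0,-0.373],"claw":85}
    - {"delta_pos":[0.268,-0.672,0.0],"delta_rot":[0,0,-0.373],"claw":85}
    - {"delta_pos":[0.268,-0.672,0.0],"delta_rot":[0,0,-0.373],"claw":85}
    - {"delta_pos":[0.268,-0.672,0.0],"delta_rot":[0,0,-0.373],"claw":85}
    - {"delta_pos":[0.268,-0.672,0.0],"delta_rot":[0,0,-0.373],"claw":85}
    - {"delta_pos":[0.268,-0.672,0.0],"delta_rot":[0,0,-0.373],"claw":85}
    - {"delta_pos":[0.268,-0.672,0.0],"delta_rot":[0,0,-0.373],"claw":85}
    - {"delta_pos":[0.268,-0.672,0.0],"delta_rot":[0,0,-0.373],"claw":85}
    - {"delta_pos":[0.168,-0.812,0.0],"delta_rot":[0,0,-0.373],"claw":85}
    - {"delta_pos":[0.168,-0.812,0.0],"delta_rot":[0,0,-0.373],"claw":85}

```text
time: 3.02
eef_pos: [0.5018, -0.0699, 0.6485]
tcp_rot: [0.497, 0.504, -0.503, 0.496]
contact_force: [1.1, -0.8, 0.0]
opening: 0.996
```

Emit:
play_rows:
  targets:
    - {"delta_pos":[-0.0778,-0.0286,-0.15],"delta_rot":[0,0,0],"claw":60}
    - {"delta_pos":[-0.0778,-0.0286,-0.15],"delta_rot":[0,0,0],"claw":60}
    - {"delta_pos":[-0.0778,-0.0286,-0.15],"delta_rot":[0,0,0],"claw":60}
    - {"delta_pos":[-0.0778,-0.0286,-0.15],"delta_rot":[0,0,0],"claw":60}
    - {"delta_pos":[-0.0778,-0.0286,-0.4],"delta_rot":[0,0,0],"claw":60}
    - {"delta_pos":[-0.0778,-0.0286,-0.4],"delta_rot":[0,0,0],"claw":60}
    - {"delta_pos":[-0.0778,-0.0286,-0.4],"delta_rot":[0,0,0],"claw":60}
    - {"delta_pos":[-0.0778,-0.0286,-0.4],"delta_rot":[0,0,0],"claw":60}
    - {"delta_pos":[-0.0778,-0.0286,-0.4485],"delta_rot":[0,0,0],"claw":60}
    - {"delta_pos":[-0.0778,-0.0286,-0.4485],"delta_rot":[0,0,0],"claw":60}
    - {"delta_pos":[-0.0778,-0.0286,-0.4485],"delta_rot":[0,0,0],"claw":60}
    - {"delta_pos":[-0.0778,-0.0286,-0.4485],"delta_rot":[0,0,0],"claw":60}
    - {"delta_pos":[-0.0778,-0.0286,-0.4485],"delta_rot":[0,0,0],"claw":60}
    - {"delta_pos":[-0.0778,-0.0286,-0.4485],"delta_rot":[0,0,0],"claw":60}

```text
time: 4.18
eef_pos: [0.4229, -0.0979, 0.1988]
tcp_rot: [0.497, 0.505, -0.503, 0.495]
contact_force: [0.5, -0.4, 1.1]
opening: 0.706
```

Emit:
play_rows:
  newtons: 60
  targets:
    - {"delta_pos":[0.001,-0.0006,-0.04],"delta_rot":[-0.0013,-0.005,0],"claw":60}
    - {"delta_pos":[0.001,-0.0006,-0.07],"delta_rot":[-0.0013,-0.005,0],"claw":60}
    - {"delta_pos":[0.001,-0.0006,-0.09],"delta_rot":[-0.0013,-0.005,0],"claw":60}
    - {"delta_pos":[0.001,-0.0006,-0.096],"delta_rot":[-0.0013,-0.005,0],"claw":60}
    - {"delta_pos":[0.001,-0.0006,-0.096],"delta_rot":[-0.0013,-0.005,0],"claw":60}
    - {"delta_pos":[0.001,-0.0006,-0.096],"delta_rot":[-0.0013,-0.005,0],"claw":10}
    - {"delta_pos":[0.001,-0.0006,-0.096],"delta_rot":[-0.0013,-0.005,0],"claw":10}
    - {"delta_pos":[0.001,-0.0006,-0.096],"delta_rot":[-0.0013,-0.005,0],"claw":10}
    - {"delta_pos":[0.001,-0.0006,-0.096],"delta_rot":[-0.0013,-0.005,0],"claw":10}
    - {"delta_pos":[0.001,-0.0006,-0.096],"delta_rot":[-0.0013,-0.005,0],"claw":10}
    - {"delta_pos":[0.001,-0.0006,-0.096],"delta_rot":[-0.0013,-0.005,0],"claw":10}
    - {"delta_pos":[0.001,-0.0006,-0.096],"delta_rot":[-0.0013,-0.005,0],"claw":10}

```text
time: 5.18
eef_pos: [0.4252, -0.0992, 0.1049]
tcp_rot: [0.5, 0.499, -0.5, 0.501]
contact_force: [-1.6, -0.0, 6.2]
opening: 0.217
```

Run:
```python
from h import *
st(); snap('scene','s1')
```

```text
time 5.1833
qpos [-4.6240e-01 -6.0600e-02  2.2599e+00  1.0000e-04  9.3930e-01 -4.6270e-01]
eef_pos [ 0.4252 -0.0992  0.1049]
tcp_rot [ 0.5003  0.4991 -0.4996  0.5011]
contact_force [-1.5646 -0.034   6.2369]
opening 0.2173
```

Emit:
play_rows:
  targets:
    - {"delta_pos":[0,0,0.02],"delta_rot":[0,0,0],"claw":10}
    - {"delta_pos":[0,0,0.045],"delta_rot":[0,0,0],"claw":10}
    - {"delta_pos":[0,0,0.07],"delta_rot":[0,0,0],"claw":10}
    - {"delta_pos":[0,0,0.1],"delta_rot":[0,0,0],"claw":10}
    - {"delta_pos":[0,0,0.11],"delta_rot":[0,0,0],"claw":10}
    - {"delta_pos":[0,0,0.11],"delta_rot":[0,0,0],"claw":10}
    - {"delta_pos":[0,0,0.11],"delta_rot":[0,0,0],"claw":10}
    - {"delta_pos":[0,0.0,0.11],"delta_rot":[0,0,0],"claw":10}

```text
time: 5.9
eef_pos: [0.4241, -0.0987, 0.2128]
tcp_rot: [0.5, 0.5, -0.5, 0.5]
contact_force: [-0.7, 0.5, -0.9]
opening: 0.218
```

Run:
```python
from h import *
st(); a=snap('scene','s2');b=snap('top','t2')
p=w2px('scene',(.4252,-.0992,.12));print(p);q=w2px('top',(.4252,-.0992,.12));print(q)
g=np.hstack([cv2.resize(a[190:330,250:390],None,fx=4,fy=4,interpolation=cv2.INTER_CUBIC),cv2.resize(b[230:300,190:250],None,fx=4,fy=8,interpolation=cv2.INTER_CUBIC)]);cv2.imwrite('pics/g2.png',g)
```

```text
time 5.9
qpos [-4.6240e-01 -2.2450e-01  2.1823e+00  1.0000e-04  1.1845e+00 -4.6270e-01]
eef_pos [ 0.4241 -0.0987  0.2128]
tcp_rot [ 0.4999  0.5003 -0.5     0.4998]
contact_force [-0.7451  0.5347 -0.911 ]
opening 0.2182
[317.7998892  253.50859193]
[234.77255691 272.19623104]
```

View pics/g2.png

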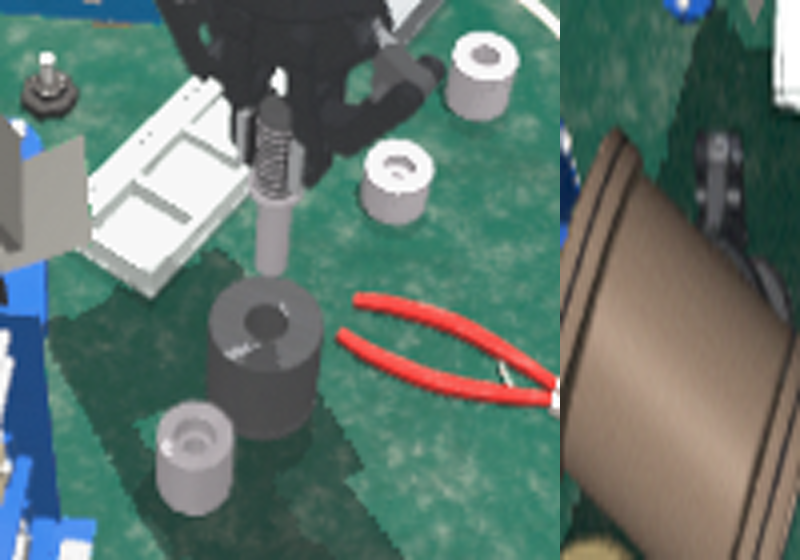

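Emit:
play_rows:
  targets:
    - {"delta_pos":[-0.0017,0.0327,0],"delta_rot":[0,0,0],"claw":10}
    - {"delta_pos":[-0.0017,0.0647,0],"delta_rot":[0,0,0],"claw":10}
    - {"delta_pos":[-0.0017,0.0647,-0.02],"delta_rot":[0,0,0],"claw":10}
    - {"delta_pos":[-0.0017,0.0647,-0.04],"delta_rot":[0,0,0],"claw":10}
    - {"delta_pos":[-0.0017,0.0647,-0.058],"delta_rot":[0,0,0],"claw":10}
    - {"delta_pos":[-0.0017,0.0647,-0.058],"delta_rot":[0,0,0],"claw":10}
    - {"delta_pos":[-0.0017,0.0647,-0.058],"delta_rot":[0,0,0],"claw":10}
    - {"delta_pos":[-0.0017,0.0647,-0.058],"delta_rot":[0,0,0],"claw":10}

```text
time: 6.67
eef_pos: [0.4226, -0.0341, 0.1548]
tcp_rot: [0.5, 0.501, -0.5, 0.499]
contact_force: [-0.2, 0.5, 0.0]
opening: 0.22
```

Run:
```python
from h import *
st(); a=snap('scene','s3')
g=cv2.resize(a[240:330,250:350],None,fx=6,fy=6,interpolation=cv2.INTER_CUBIC);cv2.imwrite('pics/g3.png',g)
```

```text
time 6.6667
qpos [-3.2100e-01 -1.7580e-01  2.2565e+00  3.0000e-04  1.0625e+00 -3.2110e-01]
eef_pos [ 0.4226 -0.0341  0.1548]
tcp_rot [ 0.4998  0.5005 -0.5002  0.4995]
contact_force [-0.196   0.5384  0.0161]
opening 0.2204
```

View pics/g3.png

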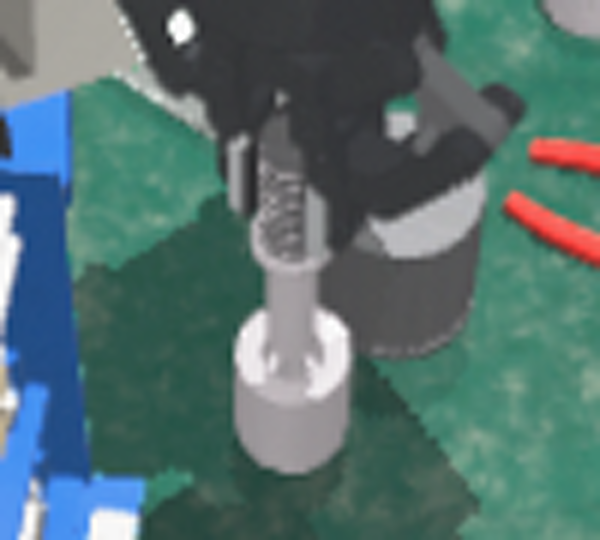

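Run:
```python
from h import *
for z in(.036,.048,.058,.116,.12,.17):print(z,(w2px('scene',(.4226,-.0341,z))-[250,240])*6)
```

```text
0.036 [291.82020606 369.09973226]
0.048 [292.26368272 350.4527779 ]
0.058 [292.64103397 334.58621237]
0.116 [294.98060391 236.21383438]
0.12 [295.15214008 229.00121791]
0.17 [297.42057025 133.62006829]
```

Emit:
play_rows:
  targets:
    - {"delta_pos":[0,0,-0.008],"delta_rot":[0,0,0],"claw":10}
    - {"delta_pos":[0,0,-0.014],"delta_rot":[0,0,0],"claw":10}
    - {"delta_pos":[0,0,-0.018],"delta_rot":[0,0,0],"claw":10}
    - {"delta_pos":[0,0,-0.02],"delta_rot":[0,0,0],"claw":10}
    - {"delta_pos":[0,0,-0.022],"delta_rot":[0,0,0],"claw":10}
    - {"delta_pos":[0,0,-0.022],"delta_rot":[0,0,0],"claw":10}

```text
time: 7.22
eef_pos: [0.423, -0.0343, 0.1332]
tcp_rot: [0.5, 0.5, -0.5, 0.5]
contact_force: [0.1, 0.3, -1.3]
opening: 0.221
```

Emit:
play_rows:
  targets:
    - {"delta_pos":[0,0,-0.001],"delta_rot":[0,0,0],"claw":10}
    - {"delta_pos":[0,0,-0.002],"delta_rot":[0,0,0],"claw":10}
    - {"delta_pos":[0,0,-0.003],"delta_rot":[0,0,0],"claw":10}
    - {"delta_pos":[0,0,-0.004],"delta_rot":[0,0,0],"claw":10}
    - {"delta_pos":[0,0,-0.004],"delta_rot":[0,0,0],"claw":10}

```text
time: 7.63
eef_pos: [0.4241, -0.0347, 0.1327]
tcp_rot: [0.5, 0.5, -0.5, 0.5]
contact_force: [-6.0, 1.1, 15.7]
opening: 0.219
```

Emit:
play_rows:
  targets:
    - {"delta_pos":[0,0,0.02],"delta_rot":[0,0,0],"claw":10}
    - {"delta_pos":[0,0,0.05],"delta_rot":[0,0,0],"claw":10}
    - {"delta_pos":[0,0,0.08],"delta_rot":[0,0,0],"claw":10}
    - {"delta_pos":[0.0055,-0.3105,0.08],"delta_rot":[0,0,0],"claw":10}
    - {"delta_pos":[0.0055,-0.3105,0.08],"delta_rot":[0,0,0],"claw":10}
    - {"delta_pos":[0.0055,-0.3105,0.08],"delta_rot":[0,0,0],"claw":10}
    - {"delta_pos":[0.0055,-0.3105,0.08],"delta_rot":[0,0,0],"claw":10}
    - {"delta_pos":[0.0055,-0.3105,0.08],"delta_rot":[0,0,0],"claw":10}
    - {"delta_pos":[0.0055,-0.3105,0.08],"delta_rot":[0,0,0],"claw":10}
    - {"delta_pos":[0.0055,-0.3105,0.08],"delta_rot":[0,0,0],"claw":10}
    - {"delta_pos":[0.0055,-0.3105,0.08],"delta_rot":[0,0,0],"claw":10}
    - {"delta_pos":[0.0055,-0.3105,0.08],"delta_rot":[0,0,0],"claw":10}
    - {"delta_pos":[0.0055,-0.3105,0.08],"delta_rot":[0,0,0],"claw":10}

```text
time: 8.72
eef_pos: [0.4293, -0.346, 0.2122]
tcp_rot: [0.5, 0.5, -0.5, 0.499]
contact_force: [0.8, 1.7, -1.5]
opening: 0.216
```

Run:
```python
from h import *
st(); a=snap('scene','s4')
g=cv2.resize(a[150:350,240:440],None,fx=3,fy=3,interpolation=cv2.INTER_CUBIC);cv2.imwrite('pics/g4.png',g)
```

```text
time 8.7167
qpos [-0.8624  0.0566  1.9222  0.      1.1641 -0.8607]
eef_pos [ 0.4293 -0.346   0.2122]
tcp_rot [ 0.5005  0.5    -0.5004  0.4991]
contact_force [ 0.7634  1.7216 -1.4515]
opening 0.2157
```

View pics/g4.png

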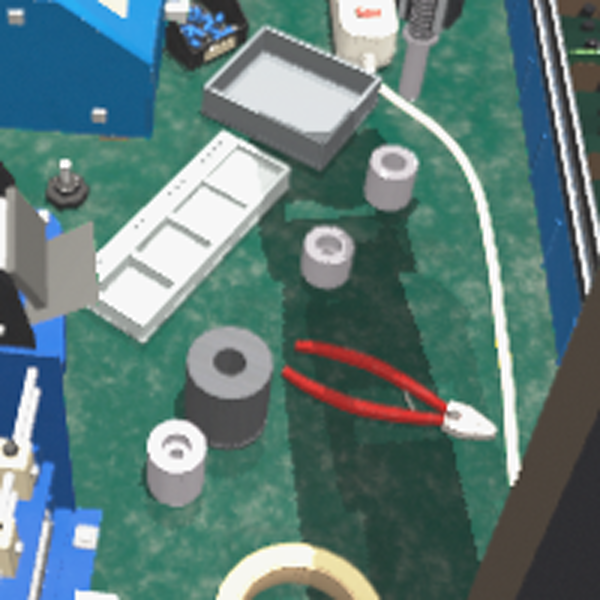

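Emit:
play_rows:
  targets:
    - {"delta_pos":[0.0003,0.0005,-0.03],"delta_rot":[0,0,0],"claw":10}
    - {"delta_pos":[0.0003,0.0005,-0.055],"delta_rot":[0,0,0],"claw":10}
    - {"delta_pos":[0.0003,0.0005,-0.068],"delta_rot":[0,0,0],"claw":10}
    - {"delta_pos":[0.0003,0.0005,-0.072],"delta_rot":[0,0,0],"claw":10}
    - {"delta_pos":[0.0003,0.0005,-0.076],"delta_rot":[0,0,0],"claw":10}
    - {"delta_pos":[0.0003,0.0005,-0.0795],"delta_rot":[0,0,0],"claw":10}
    - {"delta_pos":[0.0003,0.0005,-0.0795],"delta_rot":[0,0,0],"claw":10}
    - {"delta_pos":[0.0003,0.0005,-0.0795],"delta_rot":[0,0,0],"claw":10}

```text
time: 9.43
eef_pos: [0.4299, -0.3445, 0.1365]
tcp_rot: [0.499, 0.501, -0.5, 0.499]
contact_force: [-5.4, 3.4, 9.2]
opening: 0.216
```

Emit:
play_rows:
  targets:
    - {"delta_pos":[-0.0003,-0.001,0.012],"delta_rot":[0,0,0],"claw":10}
    - {"delta_pos":[-0.0003,-0.001,0.012],"delta_rot":[0,0,0],"claw":10}
    - {"delta_pos":[-0.0003,-0.001,0.012],"delta_rot":[0,0,0],"claw":10}
    - {"delta_pos":[-0.0003,-0.001,0.012],"delta_rot":[0,0,0],"claw":10}

```text
time: 9.77
eef_pos: [0.43, -0.3455, 0.1491]
tcp_rot: [0.499, 0.501, -0.5, 0.5]
contact_force: [0.7, 0.2, -2.4]
opening: 0.221
```

Run:
```python
from h import *
st(); a=snap('scene','s5');b=snap('top','t5')
p=np.array(ctrl.get_state()['eef_pos'])
for dz in(.1,.0967,.0387):
  for n,o in(('scene',[340,150]),('top',[296,240])): print(dz,n,((w2px(n,p-[0,0,dz])-o)*[8,8]).round(0))
print(((w2px('scene',(.43,-.346,.04))-[340,150])*8).round(0))
g=np.hstack([cv2.resize(a[150:220,340:400],None,fx=8,fy=8,interpolation=cv2.INTER_CUBIC),cv2.resize(b[240:310,296:336],None,fx=8,fy=8,interpolation=cv2.INTER_CUBIC)]);cv2.imwrite('pics/g5.png',g)
```

```text
time 9.7667
qpos [-8.6030e-01  1.3210e-01  1.9663e+00 -1.6000e-03  1.0444e+00 -8.6130e-01]
eef_pos [ 0.43   -0.3455  0.1491]
tcp_rot [ 0.4991  0.5009 -0.5     0.5   ]
contact_force [ 0.716   0.2426 -2.4105]
opening 0.2205
0.1 scene [255. 413.]
0.1 top [246. 251.]
0.0967 scene [256. 406.]
0.0967 top [247. 251.]
0.0387 scene [286. 264.]
0.0387 top [272. 257.]
[250. 429.]
```

View pics/g5.png

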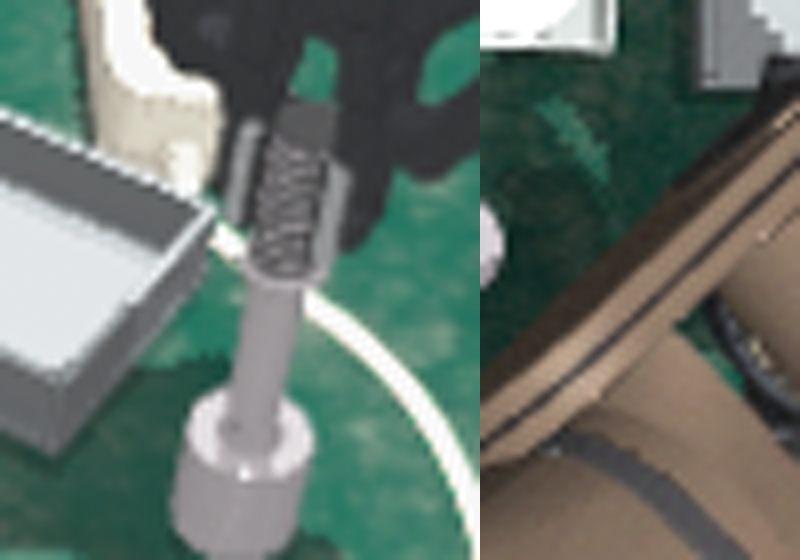

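Run:
```python
from h import *
a=cv2.imread('pics/s5.png').astype(int)
for r in range(160,212): print(r,' '.join('%3d'%v for v in (a[r,360:384,2]-a[r,360:384,1]+100)), '|',' '.join('%3d'%v for v in a[r,360:384,1]))
p=np.array(ctrl.get_state()['eef_pos'])
for s in(0,.02,.04,.055,.06,.08,.1):print(s,w2px('scene',p+[0,0,-.0967+s]).round(1))
```

```text
160 100 100 100 100 101 101 103 100  98  99  99  97  98  98  99  99  62  38  33  28  25  42  85  99 | 247 247 247 245 246 242 170  78  55  54  54  55  55  52  55  53 105 124 130 126 124 107  67  53
161 100 100 100 101 100 100 101 103  99  98  98  98  98  98  99  99  85  49  35  30  29  56  91  99 | 247 247 247 246 247 247 244 125  55  55  54  55  54  54  52  51 108 116 119 121 122  95  61  54
162 104 106 103 103 103 104 102 103  98  99  99  99  99  98  98 100 101  88  73  60  62  74  91  97 | 214 198 233 236 235 227 237 134  56  56  55  54  53  53  52  59  67  84 101 111 111  94  64  54
163 104 106 104 106 105 107 105 103 101  97  98  98  98  98  99 100 100 100  99 100 100  91  88  97 | 213 201 212 200 211 209 213 135  67  55  55  55  54  52  56  78  88  89  90  90  88  96  76  54
164 104 103 104 104 104 107 105 105 100  98  98 100  98  99 100  99  99  99  98 100 100 100  98  98 | 213 214 213 213 213 200 212 161  82  54  62  73  64  53  66  87  88  88  88  88  88  88  63  55
165 104 104 104 105 104 105 105 105 101  98  99  99  99  99  99 100 100 100 100 100 100 100  99  98 | 213 213 
[... 8625 characters left out ...]
 105 104 104 105 105 102 107 105 106 108 107 106 104  69  45  32  33  31  33 |  80  84 130 141 145 147 148 149 157 166 242 199 174 171 185 184 150 143 134 129 128 125 124 125
210  62  75 100 105 106 105 106 106 105 106 106 106 105 104 105 103 105 102  62  35  28  26  24  30 |  82  94 133 141 144 146 149 148 150 154 157 151 149 148 148 148 144 140 128 126 126 123 123 125
211  60  77 102 104 105 105 106 105 105 105 106 104 104 104 105 104 105  88  44  26  27  23  22  34 |  81  99 134 142 144 147 148 149 150 154 157 153 150 150 150 147 144 137 125 125 126 123 123 127
0 [372.  200.7]
0.02 [373.3 194.8]
0.04 [374.6 188.7]
0.055 [375.6 184. ]
0.06 [375.9 182.4]
0.08 [377.3 175.9]
0.1 [378.8 169.2]
```

Emit:
play_rows:
  targets:
    - {"delta_pos":[-0.0012,-0.0012,0],"delta_rot":[0,0,0],"claw":10}
    - {"delta_pos":[-0.0012,-0.0012,-0.006],"delta_rot":[0,0,0],"claw":10}
    - {"delta_pos":[-0.0012,-0.0012,-0.01],"delta_rot":[0,0,0],"claw":10}
    - {"delta_pos":[-0.0012,-0.0012,-0.014],"delta_rot":[0,0,0],"claw":10}
    - {"delta_pos":[-0.0012,-0.0012,-0.017],"delta_rot":[0,0,0],"claw":10}
    - {"delta_pos":[-0.0012,-0.0012,-0.017],"delta_rot":[0,0,0],"claw":10}

```text
time: 10.37
eef_pos: [0.4287, -0.3479, 0.1355]
tcp_rot: [0.498, 0.502, -0.501, 0.499]
contact_force: [-6.2, 4.4, 19.3]
opening: 0.216
```

Run:
```python
from h import *
for f,p,r0,r1,c0,c1 in(('s4',(.4293,-.346,.2122),168,186,366,390),('s2',(.4241,-.0987,.2128),240,262,306,330)):
  a=cv2.imread(f'pics/{f}.png').astype(int); 
  for r in range(r0,r1): print(r,' '.join('%3d'%v for v in (a[r,c0:c1,2]-a[r,c0:c1,1]+100)))
  for s in(0,.02,.04):print(s,w2px('scene',np.array(p)+[0,0,-.0967+s]).round(2))
```

```text
168 106 105 103 107 105  74  46  36  41  97 105 105 103 105 104 103  82  43  39  41  44  51  56  55
169 105 105 105 106  96  57  42  39  54  98 103 105 104 105 105 103  62  39  46  45  45  44  45  42
170 105 105 104 103  79  52  49  43  62 100 106 104 105 104 105 104  62  39  51  50  43  37  29  28
171 104 103 103  89  64  52  48  45  84 103 104 105 104 105 104 101  54  39  57  58  53  42  34  32
172  92  83  70  53  52  46  43  42  87 102 105 105 106 105 106  89  45  33  39  46  48  45  46  38
173  69  66  49  49  49  44  39  42  98 103 106 104 105 106 104  84  41  26  25  35  40  45  45  39
174  56  51  45  46  43  40  39  50  98 103 104 106 106 105 105  65  34  29  24  30  40  42  39  33
175  76  61  42  41  39  39  37  60  99 104 105 106 105 105 106  61  32  28  25  26  32  32  27  28
176  94  73  42  39  35  34  32  82 102 105 105 105 104 104 101  50  25  23  25  22  20  16  17  22
177  95  55  45  44  33  27  27  87 103 105 105 104 105 104  85  42  22  23  25  23  19  18  17  20
178  87  90  70  54  36  32  32  98 106 106 105 106 104 105  71  32  21  24  25  26  28  25  23  21

[... 2319 characters left out ...]
 105  92  48  37  34  34  34  36  47  42
256  76  71  66  72  51  45  41  60 100 105 105 106 104 105 104  87  49  35  30  31  34  38  39  40
257  68  67  65  70  74  58  46  43  89  99 104 106 105 105 100  65  42  35  29  30  34  40  44  39
258  65  65  64  74  78  71  60  60  62  86 103 104 105 100  77  50  38  34  31  32  35  38  48  41
259  65  65  69  75  82  86  84  88  90  99 102 100 102  83  72  69  55  43  34  36  37  44  45  38
260  66  71  86  88  98 101 101 100  99 100  99  98  98 101 100 100  93  72  47  36  39  52  48  38
261  71  86 100 100  99 100 101 101 100 101  99  98 100  99 100 100  99 100  81  56  42  37  41  39
0 [318.04 255.17]
0.02 [318.55 248.88]
0.04 [319.09 242.33]
```

Run:
```python
from h import *
for du,dv in((0,0),(.7,0),(.7,-.4),(.7,-.8)):
  print(du,dv,'R',px2w('scene',370.9+du,203.7+dv,.04)[:2].round(4),'M',px2w('scene',349.3+du,231.3+dv,.032)[:2].round(4),'L',px2w('scene',298.4+du,298.4+dv,.048)[:2].round(4))
st()
```

```text
0 0 R [ 0.4307 -0.3453] M [ 0.4324 -0.248 ] L [ 0.4231 -0.0338]
0.7 0 R [ 0.4294 -0.3462] M [ 0.4311 -0.2489] L [ 0.422  -0.0346]
0.7 -0.4 R [ 0.43   -0.3474] M [ 0.4317 -0.2499] L [ 0.4225 -0.0353]
0.7 -0.8 R [ 0.4306 -0.3486] M [ 0.4323 -0.251 ] L [ 0.423 -0.036]
time 10.3667
qpos [-0.8641  0.1527  1.9713 -0.0043  1.0208 -0.8646]
eef_pos [ 0.4287 -0.3479  0.1355]
tcp_rot [ 0.4981  0.5019 -0.5005  0.4995]
contact_force [-6.1722  4.3891 19.3365]
opening 0.216
```

Emit:
play_rows:
  targets:
    - {"delta_pos":[0,0.001,0.01],"delta_rot":[0,0,0],"claw":10}
    - {"delta_pos":[0,0.001,0.01],"delta_rot":[0,0,0],"claw":10}
    - {"delta_pos":[0,0.001,0.01],"delta_rot":[0,0,0],"claw":10}

```text
time: 10.62
eef_pos: [0.4289, -0.3472, 0.1456]
tcp_rot: [0.498, 0.501, -0.501, 0.5]
contact_force: [-0.0, 0.1, -1.7]
opening: 0.219
```

Run:
```python
from h import *
st(); a=snap('scene','s6')
s=a[190:222,355:387]; m=(s.min(2)>195)
print(m.sum()); ys,xs=np.nonzero(m); print(xs.min()+355,xs.max()+355,ys.min()+190,ys.max()+190)
# sleeve body silhouette columns (R-G>80) at rows 212-218
for f in('scene0','s5','s6'):
  i=cv2.imread(f'pics/{f}.png').astype(float)
  for r in(211,214,217):
    d=(i[r,355:387,2]-i[r,355:387,1]+100-45)/60; print(f,r,round(np.clip(d,0,1)[3:27].sum(),2),round((np.clip(d,0,1)[3:27]*np.arange(358,382)).sum()/np.clip(d,0,1)[3:27].sum(),2))
```

```text
time 10.6167
qpos [-0.8629  0.1378  1.9673 -0.0041  1.0385 -0.8635]
eef_pos [ 0.4289 -0.3472  0.1456]
tcp_rot [ 0.4981  0.5014 -0.5005  0.4999]
contact_force [-0.0026  0.0906 -1.715 ]
opening 0.2192
73
364 386 190 209
scene0 211 16.53 369.04
scene0 214 16.02 368.81
scene0 217 13.92 368.95
s5 211 16.73 368.74
s5 214 16.33 368.52
s5 217 15.98 369.23
s6 211 16.72 368.77
s6 214 16.28 368.54
s6 217 16.33 369.41
```

Run:
```python
from h import *
g=np.hstack([cv2.resize(cv2.imread(f'pics/{f}.png')[190:225,357:385],None,fx=9,fy=9,interpolation=cv2.INTER_CUBIC) for f in('scene0','s5','s6')]);g=np.clip((g.astype(float)-60)*1.3,0,255).astype(np.uint8);cv2.imwrite('pics/g6.png',g)
```

```text
(no output)
```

View pics/g6.png

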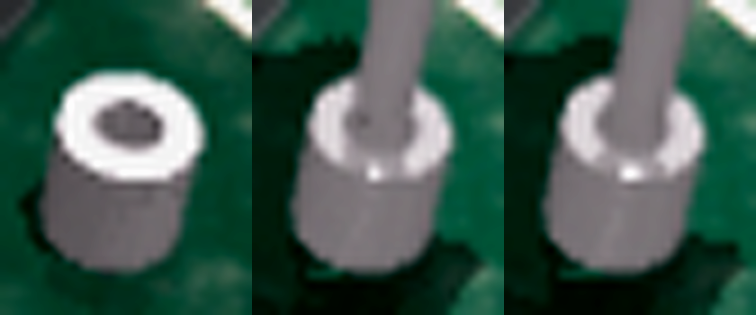

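Emit:
play_rows:
  targets:
    - {"delta_pos":[0.0017,-0.0014,0.001],"delta_rot":[0.001,-0.001,0],"claw":10}
    - {"delta_pos":[0.0017,-0.0014,-0.003],"delta_rot":[0.001,-0.001,0],"claw":10}
    - {"delta_pos":[0.0017,-0.0014,-0.007],"delta_rot":[0.001,-0.001,0],"claw":10}
    - {"delta_pos":[0.0017,-0.0014,-0.01],"delta_rot":[0.001,-0.001,0],"claw":10}
    - {"delta_pos":[0.0017,-0.0014,-0.013],"delta_rot":[0.001,-0.001,0],"claw":10}
    - {"delta_pos":[0.0017,-0.0014,-0.013],"delta_rot":[0.001,-0.001,0],"claw":10}

```text
time: 11.17
eef_pos: [0.4298, -0.3478, 0.1305]
tcp_rot: [0.5, 0.503, -0.499, 0.499]
contact_force: [-0.2, -0.2, -1.6]
opening: 0.219
```

Emit:
play_rows:
  targets:
    - {"delta_pos":[0,0,-0.004],"delta_rot":[0,0,0],"claw":10}
    - {"delta_pos":[0,0,-0.007],"delta_rot":[0,0,0],"claw":10}
    - {"delta_pos":[0,0,-0.01],"delta_rot":[0,0,0],"claw":10}
    - {"delta_pos":[0,0,-0.01],"delta_rot":[0,0,0],"claw":10}

```text
time: 11.5
eef_pos: [0.4296, -0.3475, 0.1198]
tcp_rot: [0.5, 0.503, -0.499, 0.498]
contact_force: [1.0, -0.5, -1.0]
opening: 0.215
```

Emit:
play_rows:
  targets:
    - {"delta_pos":[0,0,-0.006],"delta_rot":[0,0,0],"claw":10}
    - {"delta_pos":[0,0,-0.012],"delta_rot":[0,0,0],"claw":10}
    - {"delta_pos":[0,0,-0.016],"delta_rot":[0,0,0],"claw":10}
    - {"delta_pos":[0,0,-0.0185],"delta_rot":[0,0,0],"claw":10}
    - {"delta_pos":[0,0,-0.0185],"delta_rot":[0,0,0],"claw":10}
    - {"delta_pos":[0,0,-0.0185],"delta_rot":[0,0,0],"claw":10}

```text
time: 12.0
eef_pos: [0.4293, -0.3472, 0.1008]
tcp_rot: [0.5, 0.503, -0.499, 0.498]
contact_force: [0.3, -0.4, -1.0]
opening: 0.219
```

Emit:
play_rows:
  targets:
    - {"delta_pos":[0,0,-0.0015],"delta_rot":[0,0,0],"claw":10}
    - {"delta_pos":[0,0,-0.0015],"delta_rot":[0,0,0],"claw":10}
    - {"delta_pos":[0,0,-0.0015],"delta_rot":[0,0,0],"claw":10}
    - {"delta_pos":[0,0,0.02],"delta_rot":[0,-0.001,0],"claw":10}
    - {"delta_pos":[0,0,0.05],"delta_rot":[0,-0.001,0],"claw":10}
    - {"delta_pos":[0,0,0.076],"delta_rot":[0,-0.001,0],"claw":10}
    - {"delta_pos":[0,0,0.076],"delta_rot":[-0.002,-0.001,0],"claw":10}
    - {"delta_pos":[0.0024,0.0972,0.076],"delta_rot":[-0.002,-0.001,0],"claw":10}
    - {"delta_pos":[0.0024,0.0972,0.076],"delta_rot":[-0.002,-0.001,0],"claw":10}
    - {"delta_pos":[0.0024,0.0972,0.076],"delta_rot":[-0.002,-0.001,0],"claw":10}
    - {"delta_pos":[0.0024,0.0972,0.076],"delta_rot":[-0.002,-0.001,0],"claw":10}
    - {"delta_pos":[0.0024,0.0972,0.076],"delta_rot":[-0.002,-0.001,0],"claw":10}

```text
time: 13.0
eef_pos: [0.4316, -0.2494, 0.1764]
tcp_rot: [0.498, 0.502, -0.499, 0.501]
contact_force: [0.6, -0.4, -0.8]
opening: 0.218
```

Run:
```python
from h import *
st(); a=snap('scene','s7');z=cv2.imread('pics/scene0.png')
g=np.hstack([cv2.resize(a[195:255,325:385],None,fx=8,fy=8,interpolation=cv2.INTER_CUBIC),cv2.resize(z[205:255,330:370],None,fx=8,fy=9.6,interpolation=cv2.INTER_CUBIC)]);cv2.imwrite('pics/g7.png',g)
```

```text
time 13.0
qpos [-7.2720e-01 -2.2200e-02  2.0727e+00 -1.3000e-03  1.0925e+00 -7.3100e-01]
eef_pos [ 0.4316 -0.2494  0.1764]
tcp_rot [ 0.4985  0.5016 -0.4993  0.5006]
contact_force [ 0.5957 -0.3726 -0.7859]
opening 0.2181
```

```bash
cat >> h.py <<'E'
SL={'L':(285,282,312,324),'M':(337,220,362,248),'R':(360,193,380,220)}
def moved(f,names='LMR'):
    a=cv2.imread(f'pics/{f}.png');z=cv2.imread('pics/scene0.png')
    for k in names:
        x0,y0,x1,y1=SL[k]; t=z[y0:y1,x0:x1]; w=a[y0-25:y1+25,x0-25:x1+25]
        r=cv2.matchTemplate(w,t,cv2.TM_CCOEFF_NORMED); _,m,_,l=cv2.minMaxLoc(r); print(k,round(m,2),l[0]-25,l[1]-25)
E
python3 -c "
from h import *
moved('s7')"
```

```text
L 1.0 0 0
M 0.93 0 0
R 0.97 0 2
```

Emit:
play_rows:
  targets:
    - {"delta_pos":[0.0001,-0.0006,-0.03],"delta_rot":[0,0,0],"claw":10}
    - {"delta_pos":[0.0001,-0.0006,-0.04],"delta_rot":[0,0,0],"claw":10}
    - {"delta_pos":[0.0001,-0.0006,-0.045],"delta_rot":[0,0,0],"claw":10}
    - {"delta_pos":[0.0001,-0.0006,-0.048],"delta_rot":[0,0,0],"claw":10}
    - {"delta_pos":[0.0001,-0.0006,-0.051],"delta_rot":[0,0,0],"claw":10}
    - {"delta_pos":[0.0001,-0.0006,-0.051],"delta_rot":[0,0,0],"claw":10}

```text
time: 13.55
eef_pos: [0.432, -0.2514, 0.1257]
tcp_rot: [0.499, 0.501, -0.5, 0.5]
contact_force: [-0.5, -0.8, -1.0]
opening: 0.218
```

Emit:
play_rows:
  targets:
    - {"delta_pos":[0,0,-0.004],"delta_rot":[0,0,0],"claw":10}
    - {"delta_pos":[0,0,-0.008],"delta_rot":[0,0,0],"claw":10}
    - {"delta_pos":[0,0,-0.01],"delta_rot":[0,0,0],"claw":10}
    - {"delta_pos":[0,0,-0.012],"delta_rot":[0,0,0],"claw":10}
    - {"delta_pos":[0,0,-0.0125],"delta_rot":[0,0,0],"claw":10}
    - {"delta_pos":[0,0,-0.0125],"delta_rot":[0,0,0],"claw":10}

```text
time: 14.05
eef_pos: [0.4328, -0.2523, 0.1163]
tcp_rot: [0.498, 0.501, -0.5, 0.501]
contact_force: [-4.4, 2.8, 11.6]
opening: 0.221
```

Emit:
play_rows:
  targets:
    - {"delta_pos":[-0.0005,0.0005,0.02],"delta_rot":[0,0,0],"claw":10}
    - {"delta_pos":[-0.0005,0.0005,0.05],"delta_rot":[0,0,0],"claw":10}
    - {"delta_pos":[-0.0005,0.0005,0.08],"delta_rot":[0.001,0.001,0],"claw":10}
    - {"delta_pos":[-0.0005,0.0005,0.08],"delta_rot":[0.001,0.001,0],"claw":10}
    - {"delta_pos":[-0.0085,0.1535,0.08],"delta_rot":[0.001,0.001,0],"claw":10}
    - {"delta_pos":[-0.0085,0.1535,0.08],"delta_rot":[0.001,0.001,0],"claw":10}
    - {"delta_pos":[-0.0085,0.1535,0.08],"delta_rot":[0.001,0.001,0],"claw":10}
    - {"delta_pos":[-0.0085,0.1535,0.08],"delta_rot":[0.001,0.001,0],"claw":10}
    - {"delta_pos":[-0.0085,0.1535,0.08],"delta_rot":[0.001,0.001,0],"claw":10}
    - {"delta_pos":[-0.0085,0.1535,0.08],"delta_rot":[0.001,0.001,0],"claw":10}
    - {"delta_pos":[-0.0085,0.1535,0.08],"delta_rot":[0.001,0.001,0],"claw":10}

```text
time: 14.97
eef_pos: [0.4244, -0.099, 0.1962]
tcp_rot: [0.498, 0.502, -0.5, 0.5]
contact_force: [1.1, -0.3, -0.4]
opening: 0.22
```

Emit:
play_rows:
  targets:
    - {"delta_pos":[0,0,-0.02],"delta_rot":[0,-0.001,0],"claw":10}
    - {"delta_pos":[0,0,-0.03],"delta_rot":[0,-0.001,0],"claw":10}
    - {"delta_pos":[0,0,-0.036],"delta_rot":[0,-0.001,0],"claw":10}
    - {"delta_pos":[0,0,-0.04],"delta_rot":[0,-0.001,0],"claw":10}
    - {"delta_pos":[0,0,-0.0445],"delta_rot":[0,-0.001,0],"claw":10}
    - {"delta_pos":[0,0,-0.0445],"delta_rot":[0,-0.001,0],"claw":10}

```text
time: 15.47
eef_pos: [0.4241, -0.0994, 0.151]
tcp_rot: [0.499, 0.502, -0.499, 0.5]
contact_force: [-0.3, -1.5, -2.4]
opening: 0.221
```

Emit:
play_rows:
  targets:
    - {"delta_pos":[0,0,-0.015],"delta_rot":[0,-0.001,0],"claw":10}
    - {"delta_pos":[0,0,-0.03],"delta_rot":[0,-0.001,0],"claw":10}
    - {"delta_pos":[0,0,-0.038],"delta_rot":[0,-0.001,0],"claw":10}
    - {"delta_pos":[0,0,-0.044],"delta_rot":[0,-0.001,0],"claw":10}
    - {"delta_pos":[0,0,-0.0465],"delta_rot":[0,-0.001,0],"claw":10}
    - {"delta_pos":[0,0,-0.0475],"delta_rot":[0,-0.001,0],"claw":10}
    - {"delta_pos":[0,0,-0.0475],"delta_rot":[0,-0.001,0],"claw":10}

```text
time: 16.05
eef_pos: [0.4245, -0.0996, 0.1049]
tcp_rot: [0.499, 0.501, -0.499, 0.501]
contact_force: [-2.1, 0.7, 3.7]
opening: 0.215
```

Emit:
play_rows:
  targets:
    - {"delta_pos":[0,0,0],"delta_rot":[0,0,0],"claw":60}
    - {"delta_pos":[0,0,0],"delta_rot":[0,0,0],"claw":60}
    - {"delta_pos":[0,0,0],"delta_rot":[0,0,0],"claw":60}
    - {"delta_pos":[0,0,0],"delta_rot":[0,0,0],"claw":60}
    - {"delta_pos":[0,0,0.02],"delta_rot":[0,0,0],"claw":60}
    - {"delta_pos":[0,0,0.06],"delta_rot":[0,0,0],"claw":60}
    - {"delta_pos":[0,0,0.1],"delta_rot":[0,0,0],"claw":60}
    - {"delta_pos":[0.05,0,0.15],"delta_rot":[0,0,0],"claw":60}
    - {"delta_pos":[0.2,-0.1,0.2],"delta_rot":[0,0,0],"claw":60}
    - {"delta_pos":[0.2,-0.1,0.2],"delta_rot":[0,0,0],"claw":60}
    - {"delta_pos":[0.2,-0.1,0.2],"delta_rot":[0,0,0],"claw":60}
    - {"delta_pos":[0.2,-0.1,0.2],"delta_rot":[0,0,0],"claw":60}
    - {"delta_pos":[0.2,-0.1,0.2],"delta_rot":[0,0,0],"claw":60}

```text
time: 17.13
eef_pos: [0.6247, -0.1996, 0.3047]
tcp_rot: [0.499, 0.501, -0.499, 0.501]
contact_force: [0.1, 0.2, 0.6]
opening: 0.705
```

Run:
```python
from h import *
st(); a=snap('scene','s8');b=snap('top','t8');moved('s8')
g=np.hstack([cv2.resize(a[170:330,250:400],None,fx=2.7,fy=2.7,interpolation=cv2.INTER_CUBIC),cv2.resize(b[188:296,200:292],None,fx=4,fy=4,interpolation=cv2.INTER_CUBIC)]) ;cv2.imwrite('pics/g8.png',g)
```

```text
time 17.1333
qpos [-4.6420e-01  2.1320e-01  1.5763e+00  1.2000e-03  1.3527e+00 -4.6830e-01]
eef_pos [ 0.6247 -0.1996  0.3047]
tcp_rot [ 0.4994  0.5013 -0.4987  0.5006]
contact_force [0.1086 0.208  0.5976]
opening 0.7048
L 0.89 0 0
M 0.97 0 1
R 0.98 0 2
```

View pics/g8.png

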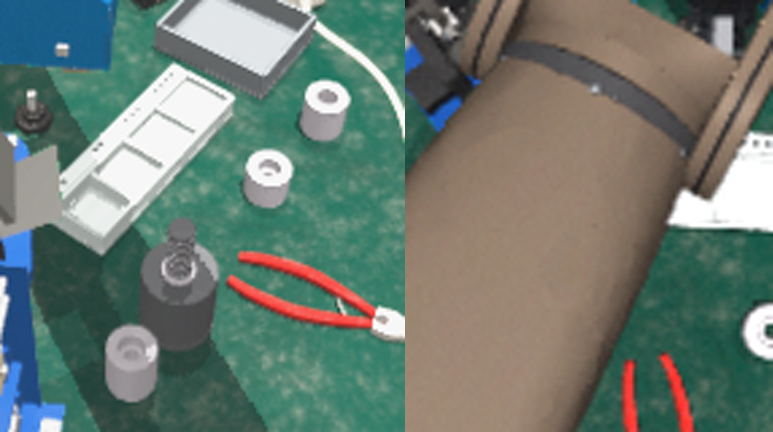

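Run:
```python
from h import *
T=[(270.5-.4,222.7),(287.7-.4,223.6),(304.5-.4,224.5)];S=[(286,224.2),(298.5,211.8),(309.9,200.4)]
for t,s in zip(T,S): print(px2w('top',*t,.024).round(4),px2w('scene',*s,.024).round(4))
# subpixel dots + outline
for n,f,org in(('scene','s8',None),('top','top0',None)):
    a=cv2.imread(f'pics/{f}.png'); c=w2px(n,(.55,-.2,.024)).astype(int); print(n,c)
# sleeves now
a=cv2.imread('pics/s8.png')
cv2.imwrite('pics/g9.png',cv2.resize(a[170:270,265:345],None,fx=7,fy=5.9,interpolation=cv2.INTER_CUBIC))
b=cv2.imread('pics/top0.png')
cv2.imwrite('pics/g9.png',np.vstack([cv2.resize(b[212:254,236:320],None,fx=9,fy=7,interpolation=cv2.INTER_CUBIC),cv2.resize(cv2.imread('pics/scene0.png')[185:265,265:345],None,fx=756/80,fy=300/80,interpolation=cv2.INTER_CUBIC)]))
```

```text
[ 0.5624 -0.1866  0.024 ] [ 0.5653 -0.1863  0.024 ]
[ 0.5608 -0.2356  0.024 ] [ 0.5639 -0.2351  0.024 ]
[ 0.5592 -0.2834  0.024 ] [ 0.5627 -0.2823  0.024 ]
scene [294 223]
top [274 227]
```

View pics/g9.png

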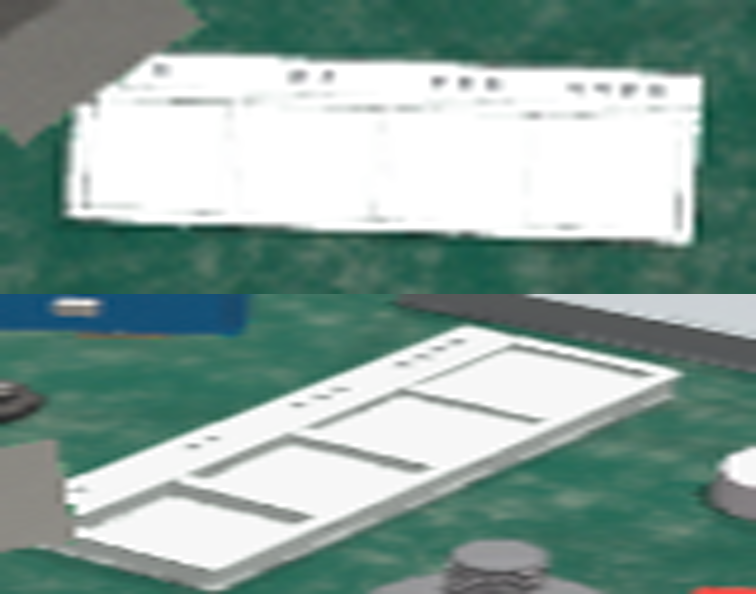

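```bash
cat >> h.py <<'E'
from scipy.optimize import least_squares
def ring(im,cu,cv_,w=14,th=195):
    s=cv2.resize(im[cv_-w:cv_+w,cu-w:cu+w],None,fx=8,fy=8,interpolation=cv2.INTER_CUBIC)
    m=((s.min(2)>th)*255).astype(np.uint8)
    cs,_=cv2.findContours(m,cv2.RETR_EXTERNAL,cv2.CHAIN_APPROX_NONE)
    e=cv2.fitEllipse(cv2.convexHull(max(cs,key=cv2.contourArea)))
    return (np.array(e[0])+.5)/8-.5+[cu-w,cv_-w],np.array(e[1])/8
def tri(ut,us):
    r=least_squares(lambda p:np.r_[w2px('top',p)-ut,w2px('scene',p)-us],[.43,-.2,.04]);return r.x.round(4),r.fun.round(1)
E
python3 - <<'E'
from h import *
a=cv2.imread('pics/s8.png');b=cv2.imread('pics/t8.png')
for nm,s,L in(('M',(349,232),.032),('R',(371,206),.04)):
    u,e=ring(a,*s);print(nm,'scene',u.round(1),e.round(1),px2w('scene',*u,L)[:2].round(4))
for nm,t,L in(('M',(292,270),.032),('R',(326,272),.04)):
    u,e=ring(b,*t);print(nm,'top',u.round(1),e.round(1),px2w('top',*u,L)[:2].round(4))
for t in((258.6,214.4),(238.4,232.2)):
    for s in((271.7,224.4),(273,247.5)): print(t,s,*tri(t,s))
print('box',px2w('top',341,230.1,.032).round(4))
for p in((.53,-.185,.024),(.545,-.385,.032)): print(w2px('scene',p))
E
```

```text
M scene [349.4 232. ] [13.6 17. ] [ 0.4313 -0.2464]
R scene [370.8 205.7] [12.2 16.4] [ 0.4278 -0.3394]
M top [291.1 270.5] [13.2 13.2] [ 0.4296 -0.248 ]
R top [324.8 272.5] [13.1 13.5] [ 0.4261 -0.341 ]
(258.6, 214.4) (271.7, 224.4) [ 0.5828 -0.1544  0.042 ] [ 0.2  0.3 -0.2 -0. ]
(258.6, 214.4) (273, 247.5) [ 0.5878 -0.1547 -0.0493] [ 1.1  1.8 -1.7 -0.2]
(238.4, 232.2) (271.7, 224.4) [ 0.5327 -0.1022  0.127 ] [-1.3 -2.2  1.9  0.2]
(238.4, 232.2) (273, 247.5) [ 0.5335 -0.0989  0.0536] [-0.4 -0.6  0.6  0.1]
box [ 0.5448 -0.3874  0.032 ]
[298.05177801 231.45423275]
[338.0624205  177.62289861]
```

Emit:
play_rows:
  newtons: 50
  targets:
    - {"delta_pos":[-0.1977,-0.1414,-0.08],"delta_rot":[0,0,0],"claw":60}
    - {"delta_pos":[-0.1977,-0.1414,-0.08],"delta_rot":[0,0,0],"claw":60}
    - {"delta_pos":[-0.1977,-0.1414,-0.08],"delta_rot":[0,0,0],"claw":60}
    - {"delta_pos":[-0.1977,-0.1414,-0.08],"delta_rot":[0,0,0],"claw":60}
    - {"delta_pos":[-0.1977,-0.1414,-0.08],"delta_rot":[0,0,0],"claw":60}
    - {"delta_pos":[-0.1977,-0.1414,-0.08],"delta_rot":[0,0,0],"claw":60}
    - {"delta_pos":[-0.1977,-0.1414,-0.08],"delta_rot":[0,0,0],"claw":60}
    - {"delta_pos":[-0.1977,-0.1414,-0.08],"delta_rot":[0,0,0],"claw":60}
    - {"delta_pos":[-0.1977,-0.1414,-0.15],"delta_rot":[0,0,0],"claw":60}
    - {"delta_pos":[-0.1977,-0.1414,-0.2],"delta_rot":[0,0,0],"claw":60}
    - {"delta_pos":[-0.1977,-0.1414,-0.23],"delta_rot":[0,0,0],"claw":60}
    - {"delta_pos":[-0.1977,-0.1414,-0.25],"delta_rot":[0,0,0],"claw":60}
    - {"delta_pos":[-0.1977,-0.1414,-0.26],"delta_rot":[0,0,0],"claw":60}
    - {"delta_pos":[-0.1977,-0.1414,-0.261],"delta_rot":[0,0,0],"claw":60}

```text
time: 18.4
eef_pos: [0.4283, -0.3397, 0.0396]
tcp_rot: [0.5, 0.503, -0.498, 0.499]
contact_force: [-0.0, 0.8, 0.3]
opening: 0.705
```

Emit:
play_rows:
  targets:
    - {"delta_pos":[0,0,0],"delta_rot":[0,0,0],"claw":25}
    - {"delta_pos":[0,0,0],"delta_rot":[0,0,0],"claw":25}
    - {"delta_pos":[0,0,0],"delta_rot":[0,0,0],"claw":25}
    - {"delta_pos":[0,0,0],"delta_rot":[0,0,0],"claw":25}
    - {"delta_pos":[0,0,0],"delta_rot":[0,0,0],"claw":25}
    - {"delta_pos":[0,0,0],"delta_rot":[0,0,0],"claw":25}

```text
time: 18.9
eef_pos: [0.429, -0.3404, 0.0409]
tcp_rot: [0.5, 0.502, -0.498, 0.5]
contact_force: [0.2, 0.1, 1.6]
opening: 0.431
```

Emit:
play_rows:
  targets:
    - {"delta_pos":[0,0,0.03],"delta_rot":[0,0,0],"claw":25}
    - {"delta_pos":[0,0,0.07],"delta_rot":[-0.001,-0.001,0],"claw":25}
    - {"delta_pos":[0.101,0.155,0.07],"delta_rot":[-0.001,-0.001,0],"claw":25}
    - {"delta_pos":[0.101,0.155,0.07],"delta_rot":[-0.001,-0.001,0],"claw":25}
    - {"delta_pos":[0.101,0.155,0.07],"delta_rot":[-0.001,-0.001,0],"claw":25}
    - {"delta_pos":[0.101,0.155,0.07],"delta_rot":[-0.001,-0.001,0],"claw":25}
    - {"delta_pos":[0.101,0.155,0.07],"delta_rot":[-0.001,-0.001,0],"claw":25}
    - {"delta_pos":[0.101,0.155,0.05],"delta_rot":[-0.001,-0.001,0],"claw":25}
    - {"delta_pos":[0.101,0.155,0.04],"delta_rot":[-0.001,-0.001,0],"claw":25}
    - {"delta_pos":[0.101,0.155,0.04],"delta_rot":[-0.001,-0.001,0],"claw":25}
    - {"delta_pos":[0.101,0.155,0.04],"delta_rot":[-0.001,-0.001,0],"claw":25}

```text
time: 19.82
eef_pos: [0.5289, -0.1854, 0.0799]
tcp_rot: [0.5, 0.501, -0.498, 0.5]
contact_force: [-0.1, -0.8, -1.0]
opening: 0.438
```

Run:
```python
from h import *
st(); a=snap('scene','s10')
p=np.array(ctrl.get_state()['eef_pos']);b=p-[0,0,.0409]
print('base px',((w2px('scene',b)-[262,180]+.5)*7).round(0))
cv2.imwrite('pics/g10.png',cv2.resize(a[180:265,262:347],None,fx=7,fy=7,interpolation=cv2.INTER_CUBIC))
```

```text
time 19.8167
qpos [-0.5192  0.251   1.9753  0.0032  0.9161 -0.5241]
eef_pos [ 0.5289 -0.1854  0.0799]
tcp_rot [ 0.5001  0.5012 -0.4985  0.5002]
contact_force [-0.053  -0.7864 -1.0372]
opening 0.4379
base px [259. 332.]
```

View pics/g10.png

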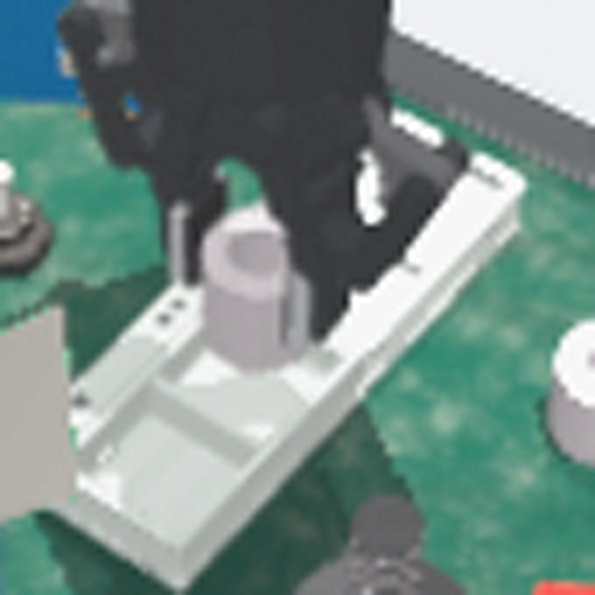

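Emit:
play_rows:
  targets:
    - {"delta_pos":[0.001,0,-0.01],"delta_rot":[0,0,0],"claw":25}
    - {"delta_pos":[0.001,0,-0.018],"delta_rot":[0,0,0],"claw":25}
    - {"delta_pos":[0.001,0,-0.024],"delta_rot":[0,0,0],"claw":25}
    - {"delta_pos":[0.001,0,-0.028],"delta_rot":[0,0,0],"claw":25}
    - {"delta_pos":[0.001,0,-0.029],"delta_rot":[0,0,0],"claw":25}
    - {"delta_pos":[0.001,0,-0.029],"delta_rot":[0,0,0],"claw":25}

```text
time: 20.37
eef_pos: [0.5301, -0.1859, 0.0511]
tcp_rot: [0.5, 0.501, -0.499, 0.5]
contact_force: [0.4, 0.1, -1.7]
opening: 0.437
```

Emit:
play_rows:
  targets:
    - {"delta_pos":[0,0,-0.0015],"delta_rot":[0,0,0],"claw":25}
    - {"delta_pos":[0,0,-0.0015],"delta_rot":[0,0,0],"claw":25}
    - {"delta_pos":[0,0,-0.0015],"delta_rot":[0,0,0],"claw":55}
    - {"delta_pos":[0,0,-0.0015],"delta_rot":[0,0,0],"claw":55}
    - {"delta_pos":[0,0,-0.0015],"delta_rot":[0,0,0],"claw":55}
    - {"delta_pos":[0,0,-0.0015],"delta_rot":[0,0,0],"claw":55}
    - {"delta_pos":[0,0,0.02],"delta_rot":[0,0,0],"claw":55}
    - {"delta_pos":[0,0,0.06],"delta_rot":[0,0,0],"claw":55}
    - {"delta_pos":[0,0,0.1],"delta_rot":[0,0,0],"claw":55}
    - {"delta_pos":[-0.01,-0.07,0.15],"delta_rot":[0,0,0],"claw":55}
    - {"delta_pos":[-0.02,-0.15,0.15],"delta_rot":[0,0,0],"claw":55}
    - {"delta_pos":[-0.02,-0.15,0.15],"delta_rot":[0,0,0],"claw":55}
    - {"delta_pos":[-0.02,-0.15,0.15],"delta_rot":[0,0,0],"claw":55}
    - {"delta_pos":[-0.02,-0.15,0.15],"delta_rot":[0,0,0],"claw":55}

```text
time: 21.53
eef_pos: [0.5099, -0.3426, 0.2044]
tcp_rot: [0.501, 0.497, -0.5, 0.502]
contact_force: [-0.2, -0.7, 0.9]
opening: 0.642
```

Run:
```python
from h import *
st(); a=snap('scene','s11');moved('s11','LM')
for nm,s,L in(('M',(349,232),.032),('L',(299,299),.048),('R',tuple(w2px('scene',(.530,-.185,.048)).astype(int)),.048)):
  for th in(195,175):
    try:
        u,e=ring(a,*s,th=th);print(nm,th,'scene',u.round(1),e.round(1),px2w('scene',*u,L)[:2].round(4))
    except Exception as x: print(nm,x)
```

```text
time 21.5333
qpos [-7.5670e-01  1.9770e-01  1.7810e+00  4.0000e-04  1.1558e+00 -7.5410e-01]
eef_pos [ 0.5099 -0.3426  0.2044]
tcp_rot [ 0.5009  0.4968 -0.5005  0.5018]
contact_force [-0.2442 -0.687   0.9289]
opening 0.6416
L 0.99 0 0
M 0.86 0 1
M 195 scene [356.7 231.1] [0.7 0.9] [ 0.4191 -0.2583]
M 175 scene [349.5 232. ] [11.9 15.6] [ 0.4309 -0.2465]
L 195 scene [298.4 298.5] [17.9 19.5] [ 0.423  -0.0336]
L 175 scene [298.4 298.6] [18.4 19.8] [ 0.4228 -0.0335]
R 195 scene [298.5 225.4] [30.1 34.9] [ 0.5282 -0.1838]
R 175 scene [299.3 226.3] [32.6 35.8] [ 0.5253 -0.1826]
```

Emit:
play_rows:
  targets:
    - {"delta_pos":[-0.0794,0.0951,0],"delta_rot":[0,0,0],"claw":60}
    - {"delta_pos":[-0.0794,0.0951,0],"delta_rot":[0,0,0],"claw":60}
    - {"delta_pos":[-0.0794,0.0951,0],"delta_rot":[0,0,0],"claw":60}
    - {"delta_pos":[-0.0794,0.0951,-0.04],"delta_rot":[0,0,0],"claw":60}
    - {"delta_pos":[-0.0794,0.0951,-0.08],"delta_rot":[0,0,0],"claw":60}
    - {"delta_pos":[-0.0794,0.0951,-0.12],"delta_rot":[0,0,0],"claw":60}
    - {"delta_pos":[-0.0794,0.0951,-0.145],"delta_rot":[0,0,0],"claw":60}
    - {"delta_pos":[-0.0794,0.0951,-0.16],"delta_rot":[0,0,0],"claw":60}
    - {"delta_pos":[-0.0794,0.0951,-0.168],"delta_rot":[0,0,0],"claw":60}
    - {"delta_pos":[-0.0794,0.0951,-0.168],"delta_rot":[0,0,0],"claw":60}
    - {"delta_pos":[-0.0794,0.0951,-0.168],"delta_rot":[0,0,0],"claw":60}

```text
time: 22.5
eef_pos: [0.4309, -0.244, 0.0352]
tcp_rot: [0.501, 0.498, -0.499, 0.501]
contact_force: [0.1, -0.3, 0.3]
opening: 0.702
```

Emit:
play_rows:
  targets:
    - {"delta_pos":[0,0,0],"delta_rot":[0,0,0],"claw":25}
    - {"delta_pos":[0,0,0],"delta_rot":[0,0,0],"claw":25}
    - {"delta_pos":[0,0,0],"delta_rot":[0,0,0],"claw":25}
    - {"delta_pos":[0,0,0],"delta_rot":[0,0,0],"claw":25}
    - {"delta_pos":[0,0,0],"delta_rot":[0,0,0],"claw":25}
    - {"delta_pos":[0,0,0],"delta_rot":[0,0,0],"claw":25}
    - {"delta_pos":[0,0,0.03],"delta_rot":[0,0,0],"claw":25}
    - {"delta_pos":[0,0,0.07],"delta_rot":[0,0,0],"claw":25}
    - {"delta_pos":[0,0,0.08],"delta_rot":[0,0,0],"claw":25}

```text
time: 23.25
eef_pos: [0.4334, -0.2462, 0.121]
tcp_rot: [0.501, 0.495, -0.499, 0.504]
contact_force: [1.7, -1.1, -0.4]
opening: 0.429
```

Emit:
play_rows:
  targets:
    - {"delta_pos":[0.0866,-0.1413,0.01],"delta_rot":[0,0,-0.5],"claw":25}
    - {"delta_pos":[0.0866,-0.1413,0.01],"delta_rot":[0,0,-0.5],"claw":25}
    - {"delta_pos":[0.0866,-0.1413,0.01],"delta_rot":[0,0,-0.5],"claw":25}
    - {"delta_pos":[0.0866,-0.1413,0.01],"delta_rot":[0,0,-0.5],"claw":25}
    - {"delta_pos":[0.0866,-0.1413,0.01],"delta_rot":[0,0,-0.5],"claw":25}
    - {"delta_pos":[0.0866,-0.1413,0.01],"delta_rot":[0,0,-0.5],"claw":25}
    - {"delta_pos":[0.0866,-0.1413,0.01],"delta_rot":[0,0,-0.5],"claw":25}
    - {"delta_pos":[0.0866,-0.1413,0.01],"delta_rot":[0,0,-0.5],"claw":25}
    - {"delta_pos":[0.0866,-0.1413,0.01],"delta_rot":[0,0,-0.5],"claw":25}
    - {"delta_pos":[0.0866,-0.1413,0.01],"delta_rot":[0,0,-0.5],"claw":25}
    - {"delta_pos":[0.0866,-0.1413,0.01],"delta_rot":[0,0,-0.5],"claw":25}
    - {"delta_pos":[0.0866,-0.1413,0.01],"delta_rot":[0,0,-0.5],"claw":25}
    - {"delta_pos":[0.0866,-0.1413,0.01],"delta_rot":[0,0,-0.5],"claw":25}
    - {"delta_pos":[0.0866,-0.1413,0.01],"delta_rot":[0,0,-0.5],"claw":25}
    - {"delta_pos":[0.0866,-0.1413,0.01],"delta_rot":[0,0,-0.5],"claw":25}

```text
time: 24.5
eef_pos: [0.5199, -0.3873, 0.1307]
tcp_rot: [-0.705, 0.004, 0.71, -0.004]
contact_force: [0.1, 0.1, -1.3]
opening: 0.43
```

Emit:
play_rows:
  targets:
    - {"delta_pos":[0,0,-0.03],"delta_rot":[0,0,0],"claw":25}
    - {"delta_pos":[0,0,-0.06],"delta_rot":[0,0,0],"claw":25}
    - {"delta_pos":[0,0,-0.075],"delta_rot":[0,0,0],"claw":25}
    - {"delta_pos":[0,0,-0.084],"delta_rot":[0,0,0],"claw":25}
    - {"delta_pos":[0,0,-0.088],"delta_rot":[0,0,0],"claw":25}
    - {"delta_pos":[0,0,-0.088],"delta_rot":[0,0,0],"claw":25}

```text
time: 25.0
eef_pos: [0.52, -0.3875, 0.0428]
tcp_rot: [-0.704, 0.004, 0.71, -0.004]
contact_force: [-0.7, 0.1, -2.9]
opening: 0.424
```

Emit:
play_rows:
  targets:
    - {"delta_pos":[0,0,0],"delta_rot":[0,0,0],"claw":48}
    - {"delta_pos":[0,0,0],"delta_rot":[0,0,0],"claw":48}
    - {"delta_pos":[0,0,0],"delta_rot":[0,0,0],"claw":48}
    - {"delta_pos":[0,0,0],"delta_rot":[0,0,0],"claw":48}
    - {"delta_pos":[0,0,0.03],"delta_rot":[0,0,0],"claw":48}
    - {"delta_pos":[0,0,0.07],"delta_rot":[0,0,0],"claw":48}
    - {"delta_pos":[0,0,0.11],"delta_rot":[0,0,0],"claw":48}
    - {"delta_pos":[0,0,0.15],"delta_rot":[0,0,0],"claw":48}
    - {"delta_pos":[0,0,0.17],"delta_rot":[0,0,0],"claw":48}
    - {"delta_pos":[0,0,0.17],"delta_rot":[0,0,0],"claw":48}

```text
time: 25.83
eef_pos: [0.5227, -0.39, 0.2219]
tcp_rot: [0.708, -0.007, -0.706, 0.008]
contact_force: [0.3, -1.1, 0.4]
opening: 0.565
```

Emit:
play_rows:
  targets:
    - {"delta_pos":[-0.1002,0.3554,0],"delta_rot":[0,0,0.5],"claw":60}
    - {"delta_pos":[-0.1002,0.3554,0],"delta_rot":[0,0,0.5],"claw":60}
    - {"delta_pos":[-0.1002,0.3554,0],"delta_rot":[0,0,0.5],"claw":60}
    - {"delta_pos":[-0.1002,0.3554,0],"delta_rot":[0,0,0.5],"claw":60}
    - {"delta_pos":[-0.1002,0.3554,0],"delta_rot":[0,0,0.5],"claw":60}
    - {"delta_pos":[-0.1002,0.3554,0],"delta_rot":[0,0,0.5],"claw":60}
    - {"delta_pos":[-0.1002,0.3554,0],"delta_rot":[0,0,0.5],"claw":60}
    - {"delta_pos":[-0.1002,0.3554,0],"delta_rot":[0,0,0.5],"claw":60}
    - {"delta_pos":[-0.1002,0.3554,0],"delta_rot":[0,0,0.5],"claw":60}
    - {"delta_pos":[-0.1002,0.3554,0],"delta_rot":[0,0,0.5],"claw":60}
    - {"delta_pos":[-0.1002,0.3554,0],"delta_rot":[0,0,0.5],"claw":60}
    - {"delta_pos":[-0.1002,0.3554,0],"delta_rot":[0,0,0.5],"claw":60}
    - {"delta_pos":[-0.1002,0.3554,0],"delta_rot":[0,0,0.5],"claw":60}
    - {"delta_pos":[-0.1002,0.3554,0],"delta_rot":[0,0,0.5],"claw":60}
    - {"delta_pos":[-0.1002,0.3554,0],"delta_rot":[0,0,0.5],"claw":60}

```text
time: 27.08
eef_pos: [0.4222, -0.0345, 0.2214]
tcp_rot: [0.506, 0.495, -0.494, 0.504]
contact_force: [0.1, -0.8, 0.7]
opening: 0.704
```

Run:
```python
from h import *
st(); a=snap('scene','s12');moved('s12','L')
u=w2px('scene',(.5200,-.3875,.036)).astype(int); c=w2px('scene',(.53,-.185,.048)).astype(int);print(u,c)
cv2.imwrite('pics/g12.png',cv2.resize(a[155:325,255:395],None,fx=3.5,fy=3.5,interpolation=cv2.INTER_CUBIC))
```

```text
time 27.0833
qpos [-0.3275 -0.2795  2.2093  0.0107  1.1926 -0.3307]
eef_pos [ 0.4222 -0.0345  0.2214]
tcp_rot [ 0.5063  0.4952 -0.494   0.5043]
contact_force [ 0.094  -0.7599  0.6551]
opening 0.7036
L 0.95 0 0
[347 179] [298 224]
```

View pics/g12.png

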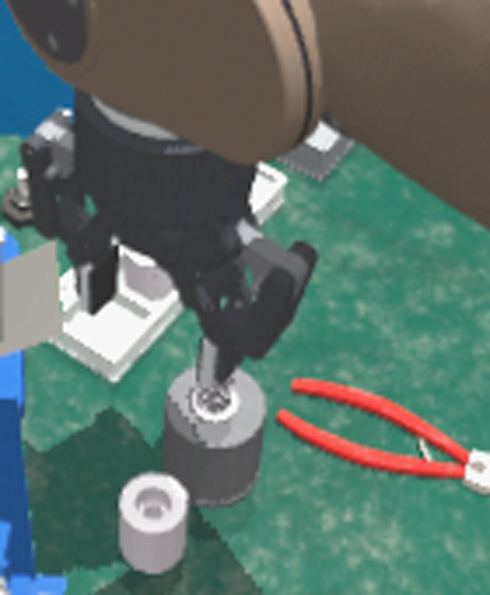

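Emit:
play_rows:
  targets:
    - {"delta_pos":[0.0003,0.001,-0.03],"delta_rot":[-0.001,0.0068,0],"claw":60}
    - {"delta_pos":[0.0003,0.001,-0.06],"delta_rot":[-0.001,0.0068,0],"claw":60}
    - {"delta_pos":[0.0003,0.001,-0.09],"delta_rot":[-0.001,0.0068,0],"claw":60}
    - {"delta_pos":[0.0003,0.001,-0.12],"delta_rot":[-0.001,0.0068,0],"claw":60}
    - {"delta_pos":[0.0003,0.001,-0.145],"delta_rot":[-0.001,0.0068,0],"claw":60}
    - {"delta_pos":[0.0003,0.001,-0.165],"delta_rot":[-0.001,0.0068,0],"claw":60}
    - {"delta_pos":[0.0003,0.001,-0.1755],"delta_rot":[-0.001,0.0068,0],"claw":60}
    - {"delta_pos":[0.0003,0.001,-0.1755],"delta_rot":[-0.001,0.0068,0],"claw":60}
    - {"delta_pos":[0.0003,0.001,-0.1755],"delta_rot":[-0.001,0.0068,0],"claw":60}

```text
time: 27.88
eef_pos: [0.4222, -0.0336, 0.0456]
tcp_rot: [-0.5, -0.5, 0.501, -0.499]
contact_force: [0.6, -0.7, -0.6]
opening: 0.704
```

Emit:
play_rows:
  targets:
    - {"delta_pos":[0,0,0],"delta_rot":[0,0,0],"claw":25}
    - {"delta_pos":[0,0,0],"delta_rot":[0,0,0],"claw":25}
    - {"delta_pos":[0,0,0],"delta_rot":[0,0,0],"claw":25}
    - {"delta_pos":[0,0,0],"delta_rot":[0,0,0],"claw":25}
    - {"delta_pos":[0,0,0],"delta_rot":[0,0,0],"claw":25}
    - {"delta_pos":[0,0,0],"delta_rot":[0,0,0],"claw":25}
    - {"delta_pos":[0,0,0.03],"delta_rot":[0,0,0],"claw":25}
    - {"delta_pos":[0,0,0.07],"delta_rot":[0,0,0],"claw":25}
    - {"delta_pos":[0,0,0.11],"delta_rot":[0,0,0],"claw":25}
    - {"delta_pos":[0,0,0.15],"delta_rot":[0,0,0],"claw":25}
    - {"delta_pos":[0,0,0.16],"delta_rot":[0,0,0],"claw":25}
    - {"delta_pos":[0,0,0.16],"delta_rot":[0,0,0],"claw":25}

```text
time: 28.88
eef_pos: [0.4242, -0.0342, 0.2096]
tcp_rot: [0.502, 0.497, -0.499, 0.502]
contact_force: [0.1, -1.0, -0.7]
opening: 0.421
```

Emit:
play_rows:
  targets:
    - {"delta_pos":[0.148,-0.3528,0],"delta_rot":[0,0,-0.5],"claw":25}
    - {"delta_pos":[0.148,-0.3528,0],"delta_rot":[0,0,-0.5],"claw":25}
    - {"delta_pos":[0.148,-0.3528,0],"delta_rot":[0,0,-0.5],"claw":25}
    - {"delta_pos":[0.148,-0.3528,0],"delta_rot":[0,0,-0.5],"claw":25}
    - {"delta_pos":[0.148,-0.3528,0],"delta_rot":[0,0,-0.5],"claw":25}
    - {"delta_pos":[0.148,-0.3528,0],"delta_rot":[0,0,-0.5],"claw":25}
    - {"delta_pos":[0.148,-0.3528,0],"delta_rot":[0,0,-0.5],"claw":25}
    - {"delta_pos":[0.148,-0.3528,0],"delta_rot":[0,0,-0.5],"claw":25}
    - {"delta_pos":[0.148,-0.3528,0],"delta_rot":[0,0,-0.5],"claw":25}
    - {"delta_pos":[0.148,-0.3528,0],"delta_rot":[0,0,-0.5],"claw":25}
    - {"delta_pos":[0.148,-0.3528,0],"delta_rot":[0,0,-0.5],"claw":25}
    - {"delta_pos":[0.148,-0.3528,0],"delta_rot":[0,0,-0.5],"claw":25}
    - {"delta_pos":[0.148,-0.3528,0],"delta_rot":[0,0,-0.5],"claw":25}
    - {"delta_pos":[0.148,-0.3528,0],"delta_rot":[0,0,-0.5],"claw":25}
    - {"delta_pos":[0.148,-0.3528,0],"delta_rot":[0,0,-0.5],"claw":25}
    - {"delta_pos":[0.148,-0.3528,0],"delta_rot":[0,0,-0.5],"claw":25}

```text
time: 30.22
eef_pos: [0.5716, -0.3863, 0.2074]
tcp_rot: [-0.705, 0.002, 0.709, -0.002]
contact_force: [1.3, 0.2, -2.0]
opening: 0.422
```

Run:
```python
from h import *
st(); a=snap('scene','s13')
p=np.array(ctrl.get_state()['eef_pos']); 
print(((w2px('scene',(.545,-.3875,.032))-[270,140]+.5)*5).round(),((w2px('scene',(.52,-.3875,.036))-[270,140]+.5)*5).round(),((w2px('scene',(.53,-.1855,.048))-[270,140]+.5)*5).round())
cv2.imwrite('pics/g13.png',cv2.resize(a[140:260,270:390],None,fx=5,fy=5,interpolation=cv2.INTER_CUBIC))
```

```text
time 30.2167
qpos [-0.739   0.3581  1.5776 -0.007   1.2062  0.8344]
eef_pos [ 0.5716 -0.3863  0.2074]
tcp_rot [-0.7055  0.0017  0.7087 -0.0016]
contact_force [ 1.3272  0.1936 -1.967 ]
opening 0.4216
[345. 188.] [388. 202.] [144. 426.]
```

View pics/g13.png

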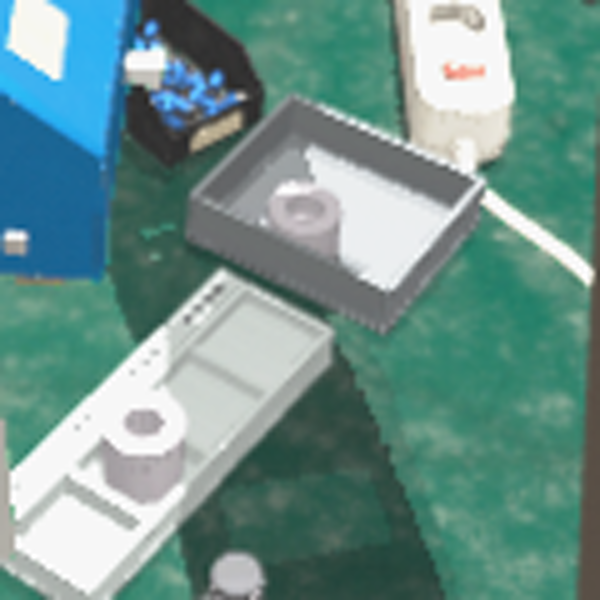

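Run:
```python
from h import *
for u,v in((303,207),(303,209)):print(px2w('scene',u/5+270-.5,v/5+140-.5,.036).round(4))
print('R',px2w('scene',144/5+269.5,423/5+139.5,.048).round(4))
# box rim corners seen (outer): left, back, right, front
for u,v in((188,203),(293,97),(487,187),(388,300)):print('box',px2w('scene',u/5+269.5,v/5+139.5,.032).round(4))
print(w2px('scene',(.5716,-.3863,.16)))
```

```text
[ 0.5532 -0.3591  0.036 ]
[ 0.5524 -0.3578  0.036 ]
R [ 0.5309 -0.1867  0.048 ]
box [ 0.6045 -0.331   0.032 ]
box [ 0.605  -0.4324  0.032 ]
box [ 0.4862 -0.4304  0.032 ]
box [ 0.4868 -0.3313  0.032 ]
[333.24049199 133.44696169]
```

Emit:
play_rows:
  targets:
    - {"delta_pos":[-0.0566,0.0023,0],"delta_rot":[0,0,0],"claw":25}
    - {"delta_pos":[-0.0566,0.0023,0],"delta_rot":[0,0,0],"claw":25}
    - {"delta_pos":[-0.0566,0.0023,0],"delta_rot":[0,0,0],"claw":25}
    - {"delta_pos":[-0.0566,0.0023,-0.04],"delta_rot":[0,0,0],"claw":25}
    - {"delta_pos":[-0.0566,0.0023,-0.08],"delta_rot":[0,0,0],"claw":25}
    - {"delta_pos":[-0.0566,0.0023,-0.11],"delta_rot":[0,0,0],"claw":25}
    - {"delta_pos":[-0.0566,0.0023,-0.135],"delta_rot":[0,0,0],"claw":25}
    - {"delta_pos":[-0.0566,0.0023,-0.147],"delta_rot":[0,0,0],"claw":25}
    - {"delta_pos":[-0.0566,0.0023,-0.153],"delta_rot":[0,0,0],"claw":25}
    - {"delta_pos":[-0.0566,0.0023,-0.154],"delta_rot":[0,0,0],"claw":25}
    - {"delta_pos":[-0.0566,0.0023,-0.154],"delta_rot":[0,0,0],"claw":25}

```text
time: 31.18
eef_pos: [0.5162, -0.3849, 0.0555]
tcp_rot: [-0.706, 0.003, 0.708, -0.003]
contact_force: [-0.2, 0.4, -1.3]
opening: 0.416
```

Emit:
play_rows:
  targets:
    - {"delta_pos":[0,0,-0.001],"delta_rot":[0,0,0],"claw":25}
    - {"delta_pos":[0,0,-0.001],"delta_rot":[0,0,0],"claw":46}
    - {"delta_pos":[0,0,-0.001],"delta_rot":[0,0,0],"claw":46}
    - {"delta_pos":[0,0,-0.001],"delta_rot":[0,0,0],"claw":46}
    - {"delta_pos":[0,0,-0.001],"delta_rot":[0,0,0],"claw":46}
    - {"delta_pos":[0,0,0.015],"delta_rot":[0,0,0],"claw":46}
    - {"delta_pos":[0,0,0.04],"delta_rot":[0,0,0],"claw":46}
    - {"delta_pos":[0,0,0.08],"delta_rot":[0,0,0],"claw":46}
    - {"delta_pos":[0,0,0.12],"delta_rot":[0,0,0],"claw":46}
    - {"delta_pos":[0,0,0.16],"delta_rot":[0,0,0],"claw":46}
    - {"delta_pos":[0,0,0.2],"delta_rot":[0,0,0],"claw":46}
    - {"delta_pos":[0,0,0.22],"delta_rot":[0,0,0],"claw":46}
    - {"delta_pos":[0,0,0.22],"delta_rot":[0,0,0],"claw":46}

```text
time: 32.27
eef_pos: [0.5183, -0.3869, 0.2844]
tcp_rot: [0.71, -0.006, -0.704, 0.006]
contact_force: [-0.5, 0.1, 1.0]
opening: 0.537
```

Run:
```python
from h import *
st(); a=snap('scene','s14')
for p in((.515,-.384,.052),(.553,-.358,.036),(.53,-.1855,.048),(.424,-.099,.12)): print(p,((w2px('scene',p)-[260,135]+.5)*4).round())
cv2.imwrite('pics/g14.png',cv2.resize(a[135:285,260:410],None,fx=4,fy=4,interpolation=cv2.INTER_CUBIC))
```

```text
time 32.2667
qpos [-0.7957  0.1972  1.6317 -0.0067  1.2947  0.7768]
eef_pos [ 0.5183 -0.3869  0.2844]
tcp_rot [ 0.7099 -0.0061 -0.7043  0.0061]
contact_force [-0.508   0.0818  0.9755]
opening 0.5368
(0.515, -0.384, 0.052) [357. 169.]
(0.553, -0.358, 0.036) [282. 187.]
(0.53, -0.1855, 0.048) [155. 360.]
(0.424, -0.099, 0.12) [235. 478.]
```

View pics/g14.png

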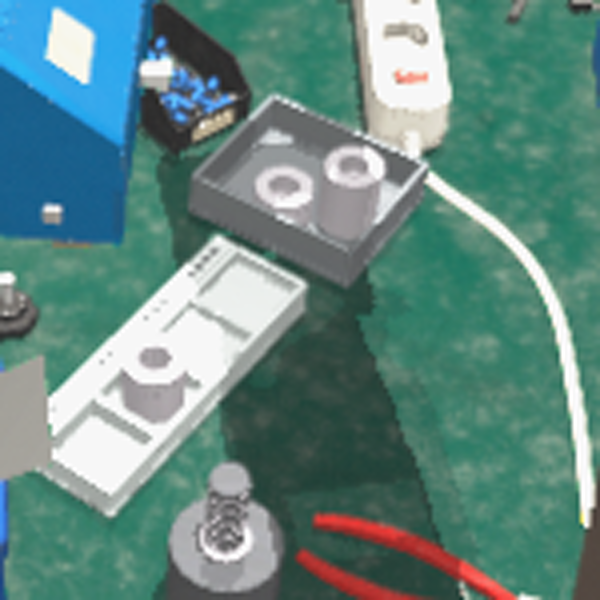

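```bash
python3 -c "
from h import *
print(ctrl.sign_off()); st()"
```

```text
the job is handed in; nothing more can be done
None
the job is handed in; nothing more can be done
```

The job is done and handed in at about 32 s of robot time, well inside the 208 s. The hand-in gives no verdict, so I can only report my own checks.

**Tests.** Three sleeves were on the table (48, 40 and 32 mm; no 24 mm), and I tried them in that order.

| Sleeve | What happened | Result |
|---|---|---|
| 48 mm | Pin stopped at about 36 mm above the table, pressed with about 16 N | Bad |
| 40 mm | Pin went down to about 3 mm above the table with no resistance | Good |
| 32 mm | Pin stopped at about 20 mm above the table, pressed with about 12 N | Bad |

**Final state in the last scene picture.**
- **40 mm sleeve:** it stands upright in the two-dot cell, and its mouth is within about 1 pixel of where I expected it.
- **48 mm and 32 mm sleeves:** both stand in the reject box.
- **Gauge:** it is upright in its holder with the collar seated, also within about 1 pixel of the expected spot.
- **Knob and cutters:** neither was touched or gone near.
- **Gripper:** it was open and clear at z = 0.28 m.

**What did not go smoothly.**
- **40 mm rim:** my first two tries landed on the rim of the 40 mm sleeve, with about 9 and 19 N. The two cameras disagreed by about 2 mm, so I re-aimed from the gauge's position in the scene picture.
- **40 mm sleeve shift:** it then moved about 6 mm on the table, and I measured it again before picking it up.
- **32 mm sleeve shift:** after I released it in the box it was found about 4 cm from where I had set it, probably the announced knock. It was still well inside, so I set the 48 mm sleeve beside it.
- **Box position:** my two camera estimates of the box centre differ by about 6 mm in y. Both sleeves are within limits on either estimate.

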